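Strip the key rack for repainting

ROBOT

A 6-joint arm with a two-finger parallel gripper is mounted at the origin on the work surface. World frame = base frame: x ahead of the robot, y to its left, z up, the work surface at z = 0. Lengths are in mm, angles in rad, forces in N, time in s.
With the tool pointing down it reaches from about 350 to 975 mm from the base axis. Payload 17.4 kg.
Tool frame: the origin (TCP) lies between the finger pads; the fingertips stand 14 mm ahead of it and the grasp point (between the pads) lies 5 mm behind it (ctrl.tip_extent is the distance from the TCP to the fingertips, in mm); z points along the fingers, y is the direction in which the jaws open and shut (so a half turn about z gives the same grasp; the last joint's range is limited). The gripper opens to 85 mm and grips with 20 to 120 N. Pads are 22 mm wide; open, the fingers measure 114 mm over their backs; the gripper's body (76 mm by 85 mm) begins 54 mm behind the grasp point. The pads swing forward as they close: fully open they stand 13 mm farther back than shut.
Start: joints at [1.076, 0.116, 1.442, -0, 1.584, -0.038], TCP at [297.736, 605.793, 245.303] pointing down, gripper open.
Joint ranges: [-2.83, 2.83], [-0.83, 2.19], [0.07, 2.5], [-1.14, 4.28], [0.01, 3], [-2.97, 2.97]. Speed limits (rad/s): [1.89, 1.89, 2.22, 3.14, 3.14, 3.14].

INTERFACE

Orientations are given as a rotation vector (axis times angle).
In Python, from rig import ctrl gives the robot as it stands.
- The arm moves only by the tool step_arm, never from a script. Its argument "targets" is a list of rows, each an object with "delta_pos": the shift along the world's x, y, z in m, a list of three; "twist": the turn, a rotation vector about the world's x, y, z in degrees, a list of three; "hand": the gripper command: -1 is fully open, 1 is shut, values between are in proportion. In form: [{"delta_pos": [dx, dy, dz], "twist": [wx, wy, wz], "hand": hand}, ...]. A call has 1 to 5 rows; each row is the pose to reach, as a shift and turn from the pose measured when the call began; what a row does not reach only later rows make up. A row lasts 1/8 s, in which the tool goes at most 62.5 mm and 10.7 degrees, less where a joint would pass 70% of its speed; a pose out of reach is approached as far as the arm can. A call with a gripper value outside its range is refused whole. The fingers move at their own pace and stop on an object; "squeeze" is the grip in N (left out, the last holds). Time passes only in rows, so rows that repeat a pose let the fingers close. It gives the time, the measured TCP pose, the force and the opening at its end, in the units of the state.
- ctrl.get_obs(): the state, without advancing time (a new reading comes with each control period).
- ctrl.snapshot(name): name is "scene" or "side" or "wrist"; returns a dict with "color" (480x640x3 uint8, red, green, blue), "range_z" (480x640 float32, mm along the optical axis (not along the pixel's ray), 0 where there is no reading), "mtx" (3x3 intrinsics, pixels), "R" (3x3) and "t" (3): a world point X has camera coordinates R X + t. Camera axes: x right, y down, z forward; pixel columns grow to the right and rows downward; lengths in mm; the calibration is good to about 2 mm. A picture is of the moment at which its call begins.
- ctrl.job_done(): hands the job in, once; it reports no verdict.
The state is a dict: "t": time; "qpos": joint angles; "qd": joint speeds; "effort": joint torques, N m; "tcp_pos": TCP position; "tcp_rot": TCP orientation; "contact_force": force on the tool from outside, world axes, zero at the start; "wrist_torque": the same for the moment, N m; "finger_gap": finger opening in mm.
Only numpy, scipy, OpenCV 4.12 (cv2) and the standard library are available. Lean on these libraries where they do the work, as an engineer would, in place of code of your own. Each camera call takes 0.05 s, during which the arm holds its last target. There are 200 camera calls.

TASK

The key rack is going off to be repainted, so strip it: slide every hook along the T-track to the track's open end and lift it off there, and pull the three long things out of the upright holder. Put them all in the plywood tray, the long things lying down, the hooks any way up, and leave the ring dish, the bottle opener and the lip balm where they are.

Things in the scene. Friction and masses are not known exactly. Their poses are not given: they have to be found in the camera images.
- rack: anthracite steel key rack, fixed (pose varies). Origin on the table under the middle of the T-track; own y along the track, open end at -y, z up. Track bed 44 mm wide, y -150 to +150 mm, top 30 mm above the table. From y = -85 mm to the closed end lips (top 46 mm above the table, slot 18 mm) hold the hooks' feet captive with 2 to 4 mm of play. Base plate to x = +80 mm.
- track_exit (a point): middle of the open landing (y -150 to -85 mm of the rack, bed without walls or lips), on the bed's surface, 30 mm above the table, at y = -118 mm of the rack; a hook centred above it has its whole foot clear of the lips and stands free, ready to lift. Axes as the rack's. The magnetic strip with two keys, low behind the track, is fixed and stays.
- hook1_mid (a point): sliding key hook, 80 mm high: wooden block 24 (own x) x 40 (y) x 60 mm high on a steel T-foot (plate 31 x 40 x 6 mm, then 12 mm stem up to 20 mm). Point: its centre, 40 mm above its underside, z up. Grip the upper 40 mm of the block across x. A thin prong sticks out 26 mm on the -x side, below the point. 140 g. Starts standing in the T-track, axes as the rack's. None if absent.
- hook2_mid (a point): a second hook, the same as hook1 (None if absent).
- hook3_mid (a point): a third hook, the same as hook1 (None if absent).
- holder: the anthracite upright holder, fixed on the table, 34 mm (x) by 144 mm (y) by 85 mm high, open on top, origin under its centre; three slots in a row along its own y, at y = -46.5, 0 and +46.5 mm, each 26 mm (x) by 43 mm (y) inside and 80 mm deep.
- rule_mid (a point): a pale wooden folding rule, folded up, 165 mm long (own z, top end +z), 16 mm thick (x), 28 mm wide (y), about 110 g; starts upright in a slot of the holder, axes as the holder's, lower end 5 mm above the table, top well above the rim. Point: its centre, 82.5 mm from either end.
- horn_mid (a point): a shoehorn with a dark wooden handle (upper half) and a 10 mm thick steel blade (lower half, down in the slot), 172 mm long (own z, top end +z), 16 mm thick (x), 28 mm wide (y), about 110 g; starts upright in a slot of the holder, axes as the holder's, lower end 5 mm above the table, top well above the rim. Point: its centre, 86 mm from either end.
- brush_mid (a point): a slim wooden clothes brush, handle end up, 180 mm long (own z, top end +z), 16 mm thick (x), 28 mm wide (y), about 110 g; starts upright in a slot of the holder, axes as the holder's, lower end 5 mm above the table, top well above the rim. Point: its centre, 90 mm from either end.
- tray: a low open plywood tray, loose but heavy (0.8 kg), 232 mm (own x) by 192 mm (own y) outside, walls 6 mm thick and 30 mm high, inner floor 6 mm above the table; origin at the centre of its underside, z up. To be filled; it may stay where it is.
- dish: bystander: white ceramic ring dish, 100 mm across, 28 mm high; origin at the centre of its underside.
- opener: bystander: chrome bottle opener lying flat, 120 mm long (own y), 36 mm wide, 5 mm thick; origin on its underside near the middle.
- balm: bystander: lip balm tube standing upright, 20 mm across, 71 mm high; origin at the centre of its underside.
Things that resemble listed ones, but are neither listed nor needed, are in the scene too. What is shaped like the part that bears brush_mid but green, purple or red is not meant.

How it is judged (in metres and radians):
At the end, for the whole second after the job is handed in: The long things and every hook present rest in the tray, their centres within 105 mm (tray x) and 85 mm (tray y) of the tray's centre and under 100 mm above the tray's underside; long things lie at least 63 degrees from upright; the tray stands flat (x of hook1_mid in the frame of tray between -0.105 and 0.105 m and y of hook1_mid in the frame of tray between -0.085 and 0.085 m and z of hook1_mid in the frame of tray between 0.005 and 0.1 m and linear speed of each of hook1, hook2, hook3, rule, horn, brush below 0.03 m/s and x of hook2_mid in the frame of tray between -0.105 and 0.105 m and y of hook2_mid in the frame of tray between -0.085 and 0.085 m and z of hook2_mid in the frame of tray between 0.005 and 0.1 m and x of hook3_mid in the frame of tray between -0.105 and 0.105 m and y of hook3_mid in the frame of tray between -0.085 and 0.085 m and z of hook3_mid in the frame of tray between 0.005 and 0.1 m and x of rule_mid in the frame of tray between -0.105 and 0.105 m and y of rule_mid in the frame of tray between -0.085 and 0.085 m and z of rule_mid in the frame of tray between 0.005 and 0.1 m and angle between rule_mid's own z axis and vertical between 1.1 and 2.04 rad and x of horn_mid in the frame of tray between -0.105 and 0.105 m and y of horn_mid in the frame of tray between -0.085 and 0.085 m and z of horn_mid in the frame of tray between 0.005 and 0.1 m and angle between horn_mid's own z axis and vertical between 1.1 and 2.04 rad and x of brush_mid in the frame of tray between -0.105 and 0.105 m and y of brush_mid in the frame of tray between -0.085 and 0.085 m and z of brush_mid in the frame of tray between 0.005 and 0.1 m and angle between brush_mid's own z axis and vertical between 1.1 and 2.04 rad and angle between tray's own z axis and vertical below 0.1 rad); the robot touches nothing.
It fails at once if the ring dish is shifted by more than 5 cm (distance of dish from where it was at the start of the episode above 0.05 m).
It fails at once if the bottle opener is shifted by more than 5 cm (distance of opener from where it was at the start of the episode above 0.05 m).
It fails at once if the lip balm is shifted by more than 5 cm (distance of balm from where it was at the start of the episode above 0.05 m).
Of hook1, hook2, hook3 only 2 to 3 are there at a start; the rules pass over those that are not, and their reading is None.
At some moment in a run one of tray may be knocked a few centimetres aside while the robot is not near it.
Once in a run the grip may slacken for a moment while it holds something.
It also fails if it takes over 210 s, if anything falls off the work surface, if the arm or the gripper's body presses on something with over 40 N, if the wrist force passes 120 N, or if a joint passes its speed limit or range.

## Working session

There is one attempt and no reset: what is moved stays moved. The work goes in short steps, Python scripts to look and compute and a tool call to move; the robot and the scene stay as the last step left them, time stands still between calls to the robot, and variables do not carry over. Pictures are saved under pics/ and viewed, about 12 in all and at most 16, crops included, and the job is handed in when it is done.

Besides the shell and the picture viewer there is one more tool, called after "Request:" as a command line: name --argument value ..., lists and objects as JSON in quotes. step_arm: Moves the arm, as the interface text tells. Its arguments: {"type":"object","properties":{"targets":{"type":"array","items":{"type":"object","properties":{"delta_pos":{"type":"array","items":{"type":"number"}},"twist":{"type":"array","items":{"type":"number"}},"hand":{"type":"number"}}}},"squeeze":{"type":"number"}},"required":["targets"]}

```bash
ls; mkdir -p pics; python3 - <<'E'
from rig import ctrl
import cv2,numpy as np
print(ctrl.get_obs())
for n in ["scene","side"]:
    s=ctrl.snapshot(n); cv2.imwrite(f"pics/{n}0.png",s["color"][:,:,::-1]); np.savez(f"pics/{n}0.npz",**s)
    print(n,s["mtx"].round(1).tolist(),(-s["R"].T@s["t"]).round(0), s["R"].round(2).tolist())
E
```

```text
pics
{'t': 0.0, 'qpos': array([ 1.07620867e+00,  1.16476095e-01,  1.44231256e+00,  1.37938553e-05,
        1.58401964e+00, -3.78304987e-02]), 'qd': array([ 0.00041144,  0.00091883, -0.00071171, -0.00235133, -0.00110886,
        0.00029194]), 'effort': array([ 8.56954539e-04, -7.31977558e+01, -6.32494497e+01, -1.59106401e-05,
        6.25606699e-03, -2.87323428e-05]), 'tcp_pos': array([297.63138637, 605.61892248, 244.53947278]), 'tcp_rot': array([-7.11176070e-01, -3.05969553e+00,  1.83636633e-03]), 'contact_force': array([ 0.08298691, -0.60969387,  0.30487476]), 'wrist_torque': array([ 0.01870779,  0.00204494, -0.00287511]), 'finger_gap': 85.52919805487662}
scene [[434.3, 0.0, 327.1], [0.0, 434.3, 242.2], [0.0, 0.0, 1.0]] [1238.  151.  625.] [[-0.14, 0.99, 0.02], [0.58, 0.1, -0.81], [-0.8, -0.1, -0.59]]
side [[592.7, 0.0, 312.7], [0.0, 592.7, 239.1], [0.0, 0.0, 1.0]] [ 481. -618.  897.] [[1.0, -0.05, -0.02], [-0.05, -0.76, -0.64], [0.02, 0.64, -0.77]]
```

View pics/scene0.png

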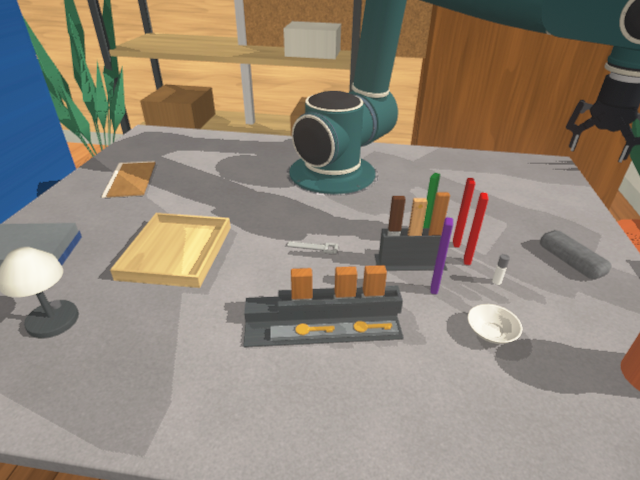

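View pics/side0.png

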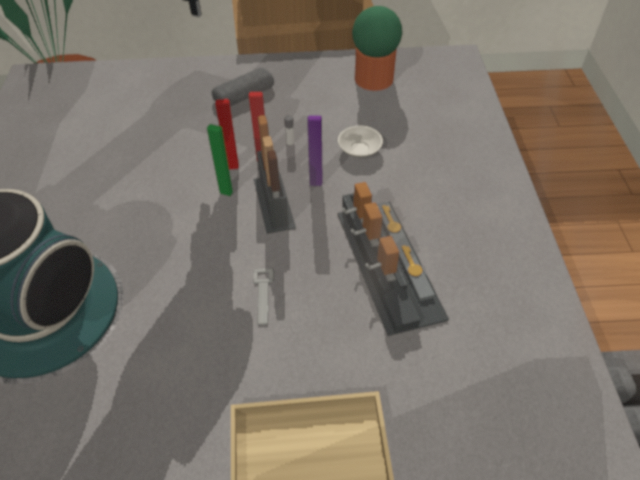

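Scene view: three hooks at (301,283), (345,282) and (374,281). The holder is at (410,245), with the horn (dark, 397,210), the rule (pale, 418,215) and the brush (orange-brown, 440,213). The brush lookalikes are green (433,195), purple (441,255) and two reds (464,213 and 476,228). The tray is at (173,248), and the rack's open end faces it.

```bash
cat > h.py <<'E'
import numpy as np,cv2
def world(s):
    z=s["range_z"].astype(float); v,u=np.mgrid[:480,:640]
    c=np.stack([u,v,np.ones_like(u)],-1)@np.linalg.inv(s["mtx"]).T*z[...,None]
    w=(c-s["t"])@s["R"]; w[z<=0]=np.nan
    return w
def hsv(s): return cv2.cvtColor(np.ascontiguousarray(s["color"]),cv2.COLOR_RGB2HSV).astype(int)
def blobs(m,amin=15):
    n,l,st,c=cv2.connectedComponentsWithStats(m.astype(np.uint8))
    return [l==i for i in range(1,n) if st[i,4]>=amin]
def rect(P,lo=None): # min-area rect of xy
    return cv2.minAreaRect(P[:,:2].astype(np.float32))
def load(n): return dict(np.load(n))
E
python3 - <<'E'
from h import *
for n in ["scene","side"]:
    s=load(f"pics/{n}0.npz"); w=world(s); H=hsv(s); h,S,V=[H[...,i] for i in range(3)]
    x,y,z=[w[...,i] for i in range(3)]
    rg=(x>250)&(x<1000)&(abs(y)<650)
    print(n,"table z",np.nanmedian(z[rg&(abs(z)<15)]))
    print("hot")
    for b in blobs(rg&(z>25)&(S>60)&(z<220),25):
        P=w[b]; top=P[P[:,2]>np.percentile(P[:,2],97)-6]
        print(b.sum(),"px",np.argwhere(b).mean(0)[::-1].round(),"hsv",np.median(H[b],0),"min",P.min(0).round(),"max",P.max(0).round(),"topc",top.mean(0).round(1))
    print("dark")
    for b in blobs(rg&(z>10)&(S<=60)&(z<220),60):
        P=w[b]; 
        print(b.sum(),"px",np.argwhere(b).mean(0)[::-1].round(),"hsv",np.median(H[b],0),"min",P.min(0).round(),"max",P.max(0).round(),)
E
```

```text
scene table z -2.5907788189147847
hot
2188 px [433. 222.] hsv [ 18. 142. 133.] min [313. 226.  25.] max [531. 302. 183.] topc [434.2 286.5 177. ]
562 px [465. 208.] hsv [  1. 198. 158.] min [321. 347.  25.] max [351. 365. 179.] topc [338.6 354.7 176.1]
599 px [477. 224.] hsv [  1. 197. 157.] min [388. 366.  25.] max [417. 383. 179.] topc [404.1 373.4 175.7]
457 px [396. 213.] hsv [ 11. 129.  85.] min [426. 182.  94.] max [443. 211. 175.] topc [435.2 195.7 171.7]
679 px [171. 248.] hsv [ 20. 114. 224.] min [ 355. -404.   25.] max [ 596. -204.   30.] topc [ 494.9 -302.9   26.7]
668 px [345. 282.] hsv [ 14. 168. 153.] min [591.  84.  32.] max [626. 129. 109.] topc [612.3 108.1 106.6]
669 px [374. 281.] hsv [ 14. 167. 153.] min [578. 140.  39.] max [613. 184. 110.] topc [600.  162.4 106.6]
659 px [302. 284.] hsv [ 14. 172. 154.] min [612.   1.  27.] max [645.  48. 110.] topc [630.5  27.  106.4]
338 px [635. 355.] hsv [  9. 164. 134.] min [652. 611.  25.] max [706. 621.  75.] topc [668.2 614.2  69.6]
dark
5422 px [ 38. 273.] hsv [ 53.  12. 135.] min [ 459. -650.   10.] max [ 775. -396.  1
[... 1143 characters left out ...]
92. -207.   33.] topc [ 478.6 -247.6   28.2]
dark
1097 px [242.  86.] hsv [18. 14. 89.] min [272. 555.  10.] max [425. 650.  44.]
225 px [289. 128.] hsv [ 17.  21. 119.] min [450. 414.  10.] max [470. 440.  72.]
710 px [360. 139.] hsv [ 21.  26. 165.] min [568. 340.  10.] max [665. 445.  30.]
63 px [309. 162.] hsv [150.  37.  99.] min [498. 279.  10.] max [503. 289. 139.]
989 px [273. 197.] hsv [23. 13. 63.] min [385. 163.  10.] max [452. 369. 147.]
2800 px [382. 274.] hsv [24.5 12.  70. ] min [557. -92.  10.] max [673. 213.  70.]
518 px [397. 237.] hsv [ 20.  16. 115.] min [636.  34.  10.] max [693. 215.  20.]
375 px [421. 286.] hsv [ 45.   6. 124.] min [671. -27.  10.] max [709.  31.  19.]
```

```bash
cat >> h.py <<'E'
def measure(fs):
    out={}
    for n,s in fs.items():
        w=world(s); H=hsv(s); h,S,V=[H[...,i] for i in range(3)]; x,y,z=[w[...,i] for i in range(3)]
        R=lambda a,b,c,d:(x>a)&(x<b)&(y>c)&(y<d)
        # lips
        m=R(540,720,-110,230)&(z>38)&(z<52)&(S<60); print(n,"lips",rect(w[m]),m.sum())
        m=R(540,740,-110,230)&(z>22)&(z<34)&(S<60); print(n,"bed",rect(w[m]),m.sum())
        # hook tops
        for b in blobs(R(540,720,-110,230)&(z>98)&(S>60),15): print(n,"hook top",w[b].mean(0).round(1),rect(w[b]),b.sum())
        m=R(370,480,140,340)&(z>76)&(z<94)&(S<60); print(n,"holder rim",rect(w[m]),m.sum())
        for b in blobs(R(300,480,140,420)&(z>160)&(S>50),8): print(n,"sticks",w[b].mean(0).round(1),w[b].max(0).round(),np.median(H[b],0),b.sum())
        m=(z>20)&(z<40)&R(300,680,-460,-130)&(h>12)&(h<28)&(S>60); print(n,"tray",rect(w[m]),m.sum())
        m=(z>90)&R(300,900,-700,-130)&(z<300)
        if m.any(): print(n,"tall left",w[m].min(0).round(),w[m].max(0).round(),m.sum())
E
python3 - <<'E'
from h import *
measure({n:load(f"pics/{n}0.npz") for n in ["scene","side"]})
a=cv2.imread("pics/scene0.png")[160:300,270:520]; b=cv2.imread("pics/side0.png")[80:260,190:400]
cv2.imwrite("pics/crop.png",np.hstack([cv2.resize(a,(440,440*140//250)).copy() if 0 else cv2.copyMakeBorder(cv2.resize(a,(425,238)),0,66,0,0,0),cv2.resize(b,(355,304))]))
E
```

```text
scene lips ((611.4957275390625, 99.08234405517578), (48.27212905883789, 241.578125), 12.603569984436035) 1290
scene bed ((619.775390625, 67.35041809082031), (46.89546203613281, 305.8036804199219), 12.381007194519043) 1331
scene hook top [613.6 108.2 105.5] ((611.7645263671875, 108.2599868774414), (25.688274383544922, 40.85227584838867), 8.741730690002441) 238
scene hook top [601.  162.3 105.6] ((598.9957275390625, 162.5049285888672), (24.85257339477539, 39.3057746887207), 9.027366638183594) 232
scene hook top [631.8  27.3 105.4] ((628.950439453125, 26.624303817749023), (25.493684768676758, 39.15058898925781), 11.369750022888184) 241
scene holder rim ((425.6213684082031, 233.0816650390625), (37.24884796142578, 125.425537109375), 11.096151351928711) 333
scene sticks [329.4 276.3 171.5] [338. 288. 178.] [ 63. 150. 110.] 90
scene sticks [340.5 354.3 171.2] [349. 364. 179.] [  1. 198. 161.] 98
scene sticks [420.1 286.9 172.7] [426. 302. 183.] [ 13.  162.  147.5] 156
scene sticks [406.6 372.8 171.1] [416. 382. 179.] [  1. 198. 173.] 111
scene sticks [436.3 196.1 168.8] [442. 211. 175.] [ 1
[... 886 characters left out ...]
36743164), 13.585427284240723) 311
side holder rim ((422.4390563964844, 235.70037841796875), (34.281314849853516, 144.55731201171875), 10.440938949584961) 291
side sticks [399.  366.6 172.5] [412. 380. 182.] [  1.  164.5 120. ] 162
side sticks [333.1 347.2 172.2] [347. 359. 181.] [  1. 190. 104.] 166
side sticks [414.  277.9 175.7] [423. 297. 186.] [ 13. 128. 117.] 153
side sticks [322.5 269.1 172.3] [336. 285. 183.] [ 65. 154.  91.] 177
side sticks [422.2 235.6 166.6] [431. 255. 170.] [ 16. 104. 167.] 105
side sticks [430.5 188.1 170.9] [439. 209. 177.] [10.  93.5 87. ] 132
side tray ((473.57269287109375, -278.7275695800781), (231.7879638671875, 135.42190551757812), 2.1133339405059814) 1560
```

View pics/crop.png

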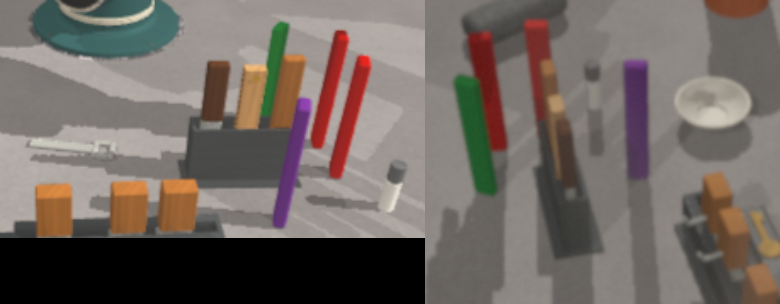

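The crop confirms it: the dark horn, pale rule and orange-brown brush sit in the holder's slots, and the green, purple and red sticks stand loose around it. I'll start with the horn.

Request:
step_arm --targets '[{"delta_pos": [0.135,-0.412,0.03],"twist": [0,0,-53.4],"hand": -0.2},{"delta_pos": [0.135,-0.412,0.03],"twist": [0,0,-53.4],"hand": -0.2},{"delta_pos": [0.135,-0.412,0.03],"twist": [0,0,-53.4],"hand": -0.2},{"delta_pos": [0.135,-0.412,0.03],"twist": [0,0,-53.4],"hand": -0.2},{"delta_pos": [0.135,-0.412,0.03],"twist": [0,0,-53.4],"hand": -0.2}]' --squeeze 60

```text
t: 0.72
tcp_pos: [394.8, 307.6, 266.3]
tcp_rot: [-2.017, -2.408, 0.001]
contact_force: [1.8, 0.1, 0.6]
finger_gap: 50.9
```

Request:
step_arm --targets '[{"delta_pos": [0.038,-0.115,0],"twist": [0,0,0],"hand": -0.2},{"delta_pos": [0.038,-0.115,0],"twist": [0,0,0],"hand": -0.2},{"delta_pos": [0.038,-0.115,0],"twist": [0,0,0],"hand": -0.2},{"delta_pos": [0.038,-0.115,0],"twist": [0,0,0],"hand": -0.2},{"delta_pos": [0.038,-0.115,0],"twist": [0,0,0],"hand": -0.2}]'

```text
t: 1.35
tcp_pos: [432.5, 193.5, 266.1]
tcp_rot: [-2.015, -2.409, 0.002]
contact_force: [-0.2, 0.8, -0.3]
finger_gap: 51.1
```

```bash
python3 - <<'E'
from rig import ctrl
from h import *
o=ctrl.get_obs(); print(o["tcp_pos"],o["tcp_rot"],o["qpos"].round(2))
s=ctrl.snapshot("wrist"); cv2.imwrite("pics/w1.png",s["color"][:,:,::-1]); w=world(s); H=hsv(s)
print((-s["R"].T@s["t"]).round())
x,y,z=[w[...,i] for i in range(3)]
for b in blobs((z>150)&(z<200)&(x>300)&(x<520)&(H[...,1]>60),100): print(w[b].mean(0).round(1),rect(w[b]),np.median(H[b],0),b.sum())
E
```

```text
[432.51145644 193.52506853 266.14609393] [-2.01485226e+00 -2.40923752e+00  1.67133338e-03] [ 0.37 -0.34  1.82  0.    1.65  0.19]
[419. 271. 394.]
[325.9 276.8 174.1] ((322.9867858886719, 276.60467529296875), (16.140663146972656, 28.051904678344727), 64.44286346435547) [ 65. 151. 145.] 2052
[414.7 287.1 182.3] ((414.498779296875, 286.96527099609375), (15.520217895507812, 27.804100036621094), 10.665801048278809) [ 13. 148. 185.] 1503
[507.5 291.1 173.6] ((509.7173156738281, 291.78057861328125), (16.426115036010742, 21.33584213256836), 86.65001678466797) [140. 150. 129.] 1590
[423.1 242.2 167.5] ((423.48443603515625, 241.52369689941406), (15.914258003234863, 28.514734268188477), 9.505826950073242) [ 16. 111. 227.] 1184
[430.9 199.1 172.2] ((431.4396057128906, 196.51507568359375), (15.72594928741455, 27.110889434814453), 10.509761810302734) [ 11. 142.  95.] 1087
```

View pics/w1.png

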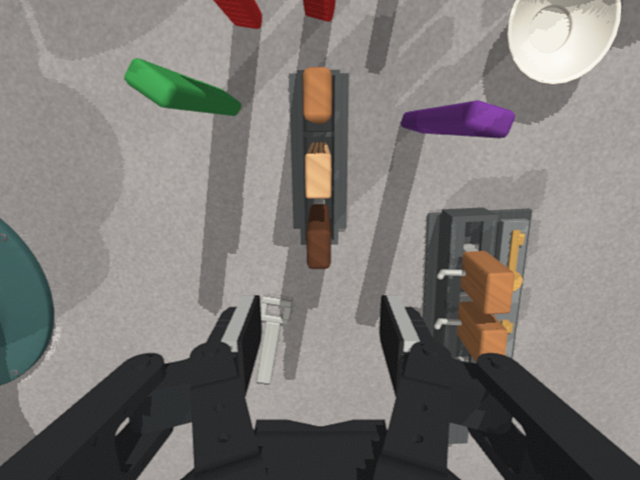

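The wrist view gives clean 16×28 mm tops: horn (318,240), rule (318,175) and brush (318,95). All three lie along the holder's 10.5° axis, so I'm descending on the horn.

Request:
step_arm --targets '[{"delta_pos": [-0.001,0.001,-0.06],"twist": [0,0,0.4],"hand": -0.2},{"delta_pos": [-0.001,0.001,-0.111],"twist": [0,0,0.4],"hand": -0.2},{"delta_pos": [-0.001,0.001,-0.111],"twist": [0,0,0.4],"hand": -0.2},{"delta_pos": [-0.001,0.001,-0.111],"twist": [0,0,0.4],"hand": -0.2},{"delta_pos": [-0.001,0.001,-0.111],"twist": [0,0,0.4],"hand": -0.2}]'

```text
t: 2.02
tcp_pos: [432.3, 195.1, 157.6]
tcp_rot: [2.006, 2.417, 0.003]
contact_force: [0.1, 0.2, 0.5]
finger_gap: 51.2
```

Request:
step_arm --targets '[{"delta_pos": [0,0,0],"twist": [0,0,0],"hand": 1},{"delta_pos": [0,0,0],"twist": [0,0,0],"hand": 1},{"delta_pos": [0,0,0],"twist": [0,0,0],"hand": 1},{"delta_pos": [0,0,0],"twist": [0,0,0],"hand": 1},{"delta_pos": [0,0,0],"twist": [0,0,0],"hand": 1}]'

```text
t: 2.65
tcp_pos: [432.6, 195.2, 158.8]
tcp_rot: [2.006, 2.417, 0.004]
contact_force: [-1.7, -0.6, 7.4]
finger_gap: 15.6
```

Request:
step_arm --targets '[{"delta_pos": [0,0,0.03],"twist": [0,0,0],"hand": 1},{"delta_pos": [0,0,0.08],"twist": [0,0,0],"hand": 1},{"delta_pos": [0,0,0.13],"twist": [0,0,0],"hand": 1},{"delta_pos": [0,0,0.15],"twist": [0,0,0],"hand": 1},{"delta_pos": [0,0,0.15],"twist": [0,0,0],"hand": 1}]'

```text
t: 3.28
tcp_pos: [432.8, 195.3, 309.2]
tcp_rot: [2.005, 2.416, 0.006]
contact_force: [-0.0, 0.1, -1.8]
finger_gap: 15.1
```

Request:
step_arm --targets '[{"delta_pos": [0.045,-0.28,0],"twist": [0,0,-49],"hand": 1},{"delta_pos": [0.045,-0.28,0],"twist": [0,0,-49],"hand": 1},{"delta_pos": [0.045,-0.28,0],"twist": [0,0,-49],"hand": 1},{"delta_pos": [0.045,-0.28,0],"twist": [0,0,-49],"hand": 1},{"delta_pos": [0.045,-0.28,0],"twist": [0,0,-49],"hand": 1}]'

```text
t: 3.9
tcp_pos: [477.3, -87.3, 306.5]
tcp_rot: [2.832, 1.357, 0.0]
contact_force: [-0.2, 1.4, -0.4]
finger_gap: 15.2
```

Request:
step_arm --targets '[{"delta_pos": [0.045,-0.28,0],"twist": [0,0,-49],"hand": 1},{"delta_pos": [0.045,-0.28,0],"twist": [0,0,-49],"hand": 1},{"delta_pos": [0.045,-0.28,0],"twist": [0,0,-49],"hand": 1},{"delta_pos": [0.045,-0.28,0],"twist": [0,0,-49],"hand": 1},{"delta_pos": [0.045,-0.28,0],"twist": [0,0,-49],"hand": 1}]'

```text
t: 4.53
tcp_pos: [521.8, -369.9, 302.9]
tcp_rot: [-3.14, -0.05, 0.006]
contact_force: [0.4, 0.3, -0.6]
finger_gap: 15.3
```

```bash
cat >> h.py <<'E'
def tray(s):
    w=world(s); H=hsv(s); x,y,z=[w[...,i] for i in range(3)]
    m=(z>18)&(z<40)&(x>250)&(x<720)&(y<-130)&(y>-520)&(H[...,0]>12)&(H[...,0]<28)&(H[...,1]>60)&(H[...,2]>90)
    b=max(blobs(cv2.dilate(m.astype(np.uint8),np.ones((3,3)))),key=lambda b:b.sum())&m
    return rect(w[b]),b.sum()
def axes(rv):
    return cv2.Rodrigues(np.array(rv,float))[0].round(3)
E
python3 - <<'E'
from rig import ctrl
from h import *
o=ctrl.get_obs(); print(o["tcp_pos"],"\n",axes(o["tcp_rot"]),o["qpos"].round(2),o["finger_gap"])
s=ctrl.snapshot("scene"); print(tray(s)); 
E
```

```text
[ 521.79556063 -369.89426505  302.94968153] 
 [[ 0.999  0.032 -0.004]
 [ 0.032 -0.999  0.001]
 [-0.004 -0.001 -1.   ]] [-0.66  0.03  1.44 -0.    1.68  0.88] 15.322505101628188
(((475.1706237792969, -304.51202392578125), (238.12452697753906, 194.9335479736328), 2.195208787918091), np.int64(1301))
```

Request:
step_arm --targets '[{"delta_pos": [0.004,0.003,-0.02],"twist": [0,32,0],"hand": 1},{"delta_pos": [0.004,0.003,-0.05],"twist": [-2,65,0],"hand": 1},{"delta_pos": [0.004,0.003,-0.08],"twist": [-2,65,0],"hand": 1},{"delta_pos": [0.004,0.003,-0.11],"twist": [-2,65,0],"hand": 1},{"delta_pos": [0.004,0.003,-0.13],"twist": [-2,65,0],"hand": 1}]'

```text
t: 5.2
tcp_pos: [525.4, -368.9, 168.8]
tcp_rot: [2.784, 0.041, -1.426]
contact_force: [-0.7, -1.3, -1.4]
finger_gap: 15.2
```

Request:
step_arm --targets '[{"delta_pos": [0,0,0],"twist": [0,13,0],"hand": 1},{"delta_pos": [0,0,-0.01],"twist": [0,13,0],"hand": 1},{"delta_pos": [0,0,-0.03],"twist": [0,13,0],"hand": 1},{"delta_pos": [0,0,-0.04],"twist": [0,13,0],"hand": 1}]'

```text
t: 5.7
tcp_pos: [524.9, -369.0, 127.9]
tcp_rot: [2.61, 0.043, -1.73]
contact_force: [-0.8, 0.2, -1.5]
finger_gap: 15.2
```

```bash
python3 - <<'E'
from rig import ctrl
from h import *
o=ctrl.get_obs(); print(o["tcp_pos"],"\n",axes(o["tcp_rot"]),o["qpos"].round(2),o["finger_gap"],o["contact_force"])
s=ctrl.snapshot("scene"); cv2.imwrite("pics/s2.png",s["color"][100:420,:560,::-1]); 
E
```

```text
[ 524.93558297 -369.04912718  127.86674584] 
 [[ 0.389  0.029 -0.921]
 [ 0.017 -1.    -0.024]
 [-0.921 -0.007 -0.389]] [-0.47  0.68  1.19 -0.62  2.29  0.92] 15.175674352017404 [-0.77492555  0.18821629 -1.51215526]
```

View pics/s2.png

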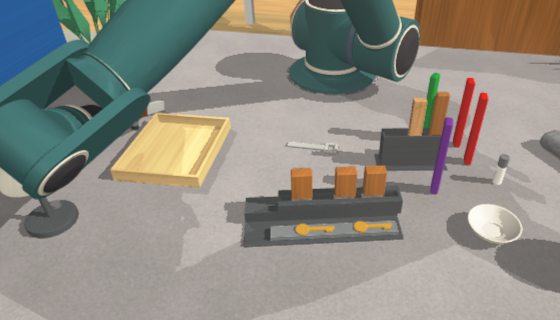

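The arm's wrist is near the lamp (50,215), so I'll put the sticks in the tray's middle and +y part instead, away from it.

Request:
step_arm --targets '[{"delta_pos": [0,0.054,0],"twist": [0,0,0],"hand": 1},{"delta_pos": [0,0.054,0],"twist": [0,0,0],"hand": 1},{"delta_pos": [0,0.054,0],"twist": [0,0,0],"hand": 1}]'

```text
t: 6.12
tcp_pos: [524.9, -315.3, 128.4]
tcp_rot: [2.611, 0.043, -1.727]
contact_force: [0.4, -0.0, -2.1]
finger_gap: 15.4
```

```bash
python3 - <<'E'
from rig import ctrl
from h import *
o=ctrl.get_obs(); print(o["tcp_pos"],o["qpos"].round(2),o["finger_gap"],o["contact_force"])
for n in ["scene","side"]:
    s=ctrl.snapshot(n); w=world(s);H=hsv(s)
    m=(H[...,0]>70)&(H[...,0]<105)&(H[...,1]>80)&(w[...,0]>550)&(w[...,1]<-150)&(w[...,2]<350)&(w[...,1]>-650)
    if m.any():
        P=w[m]; print(n,m.sum(),P.min(0).round(),P.max(0).round())
        q=P[P[:,2]<200]; 
        if len(q): print(q.min(0).round(),q.max(0).round(),len(q))
    # lamp
    l=(H[...,1]<50)&(w[...,0]>600)&(w[...,1]<-370)&(w[...,2]>60)&(w[...,2]<260)&(w[...,1]>-560)
    if l.any(): print("lamp?",w[l].min(0).round(),w[l].max(0).round(),l.sum())
print(cv2.imwrite("pics/s3.png",ctrl.snapshot("side")["color"][:,:,::-1]))
E
```

```text
[ 524.91682019 -315.3352173   128.44092462] [-0.41  0.64  1.25 -0.55  2.31  0.99] 15.381009095529496 [ 0.42766727 -0.00436641 -2.14464915]
scene 17181 [ 561. -372.  169.] [ 844. -150.  350.]
[ 693. -279.  169.] [ 842. -228.  200.] 149
lamp? [ 721. -478.   60.] [ 812. -370.  236.] 1474
side 14922 [ 562. -392.  203.] [ 815. -185.  350.]
lamp? [ 600. -395.  144.] [ 815. -370.  260.] 1355
True
```

View pics/s3.png

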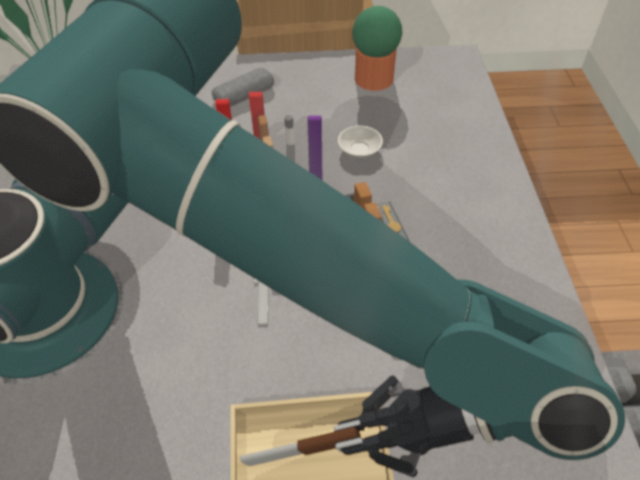

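Request:
step_arm --targets '[{"delta_pos": [0,0,-0.02],"twist": [0,0,0],"hand": 1},{"delta_pos": [0,0,-0.042],"twist": [0,0,0],"hand": 1},{"delta_pos": [0,0,-0.042],"twist": [0,0,0],"hand": 1},{"delta_pos": [0,0,-0.042],"twist": [0,0,0],"hand": 1}]'

```text
t: 6.78
tcp_pos: [524.7, -315.8, 85.5]
tcp_rot: [2.61, 0.042, -1.731]
contact_force: [-0.0, 0.3, -0.7]
finger_gap: 15.0
```

Request:
step_arm --targets '[{"delta_pos": [0,0,-0.002],"twist": [0,0,0],"hand": 0.3},{"delta_pos": [0,0,0],"twist": [0,0,0],"hand": 0.1},{"delta_pos": [0,0,0],"twist": [0,0,0],"hand": 0.1},{"delta_pos": [0,0,0],"twist": [0,0,0],"hand": 0.1}]'

```text
t: 7.28
tcp_pos: [524.8, -315.8, 85.8]
tcp_rot: [2.61, 0.042, -1.73]
contact_force: [-1.0, -0.5, 0.5]
finger_gap: 38.4
```

Request:
step_arm --targets '[{"delta_pos": [0.04,0,0.05],"twist": [0,0,0],"hand": 0.1},{"delta_pos": [0.04,0,0.12],"twist": [0,0,0],"hand": 0.1},{"delta_pos": [0.04,0,0.17],"twist": [0,-30,0],"hand": 0.1},{"delta_pos": [0.04,0.0,0.22],"twist": [0,-60,0],"hand": 0.1},{"delta_pos": [0,0.0,0.22],"twist": [0,-67,0],"hand": 0.1}]'

```text
t: 7.9
tcp_pos: [527.5, -316.1, 310.7]
tcp_rot: [2.98, 0.036, -0.925]
contact_force: [0.0, -0.6, -0.6]
finger_gap: 38.4
```

```bash
cat >> h.py <<'E'
def intray(s,c,a=2.2,dx=0,dy=0):
    """above-floor blobs inside the tray, tray coordinates"""
    w=world(s);H=hsv(s); r=np.deg2rad(a); d=w[...,:2]-np.array(c); X=d[...,0]*np.cos(r)+d[...,1]*np.sin(r); Y=-d[...,0]*np.sin(r)+d[...,1]*np.cos(r)
    m=(abs(X)<107)&(abs(Y)<87)&(w[...,2]>11)&(w[...,2]<130)
    for b in blobs(m,60):
        P=np.stack([X[b],Y[b]],1).astype(np.float32); print("in tray",cv2.minAreaRect(P),"z",w[...,2][b].min().round(),w[...,2][b].max().round(),"hsv",np.median(H[b],0),b.sum())
E
python3 - <<'E'
from rig import ctrl
from h import *
o=ctrl.get_obs(); print(o["tcp_pos"],"\n",axes(o["tcp_rot"]),o["qpos"].round(2),o["finger_gap"],o["contact_force"])
s=ctrl.snapshot("scene"); r=tray(s); print(r); intray(s,r[0][0],r[0][2])
E
```

```text
[ 527.52647285 -316.11785987  310.73964101] 
 [[ 0.824  0.028 -0.566]
 [ 0.016 -1.    -0.027]
 [-0.566  0.013 -0.824]] [-0.46  0.28  1.23 -0.33  2.15  0.98] 38.350016937701746 [ 0.02666585 -0.59038535 -0.5888515 ]
(((474.7259521484375, -304.28497314453125), (238.4495086669922, 194.458251953125), 2.0376713275909424), np.int64(1311))
in tray ((-11.374671936035156, -10.961750030517578), (18.193456649780273, 186.93885803222656), 89.5557632446289) z 11.0 33.0 hsv [ 12. 161. 107.] 509
```

Request:
step_arm --targets '[{"delta_pos": [-0.02,0.05,0],"twist": [1,-34.5,0],"hand": -0.2},{"delta_pos": [-0.03,0.1,0],"twist": [1,-34.5,0],"hand": -0.2},{"delta_pos": [-0.03,0.15,0],"twist": [1,-34.5,0],"hand": -0.2},{"delta_pos": [-0.03,0.16,0],"twist": [1,-34.5,0],"hand": -0.2}]'

```text
t: 8.45
tcp_pos: [490.6, -153.1, 313.1]
tcp_rot: [3.132, 0.03, 0.026]
contact_force: [-0.2, -0.3, -0.1]
finger_gap: 51.2
```

Request:
step_arm --targets '[{"delta_pos": [-0.035,0.2,0],"twist": [0,0,53],"hand": -0.2},{"delta_pos": [-0.035,0.2,0],"twist": [0,0,53],"hand": -0.2},{"delta_pos": [-0.035,0.2,0],"twist": [0,0,53],"hand": -0.2},{"delta_pos": [-0.035,0.2,0],"twist": [0,0,53],"hand": -0.2},{"delta_pos": [-0.035,0.2,0],"twist": [0,0,53],"hand": -0.2}]'

```text
t: 9.07
tcp_pos: [455.0, 48.4, 313.3]
tcp_rot: [2.79, 1.44, 0.031]
contact_force: [-0.5, -0.3, 0.6]
finger_gap: 50.9
```

Request:
step_arm --targets '[{"delta_pos": [-0.035,0.2,0],"twist": [0,0,45],"hand": -0.2},{"delta_pos": [-0.035,0.2,0],"twist": [0,0,45],"hand": -0.2},{"delta_pos": [-0.035,0.2,0],"twist": [0,0,45],"hand": -0.2},{"delta_pos": [-0.035,0.2,0],"twist": [0,0,45],"hand": -0.2},{"delta_pos": [-0.035,0.2,0],"twist": [0,0,45],"hand": -0.2}]'

```text
t: 9.7
tcp_pos: [419.3, 249.7, 313.1]
tcp_rot: [-2.016, -2.401, -0.028]
contact_force: [-0.4, 0.0, -0.4]
finger_gap: 51.4
```

```bash
python3 - <<'E'
from rig import ctrl
from h import *
o=ctrl.get_obs(); print(o["tcp_pos"],"\n",axes(o["tcp_rot"]),o["qpos"].round(2),o["finger_gap"],o["contact_force"])
s=ctrl.snapshot("wrist"); w=world(s);H=hsv(s)
x,y,z=[w[...,i] for i in range(3)]
for b in blobs((z>150)&(z<200)&(x>380)&(x<460)&(y<340)&(H[...,1]>60),100): print(w[b].mean(0).round(1),rect(w[b]),np.median(H[b],0),b.sum())
E
```

```text
[419.30276989 249.68275819 313.09295263] 
 [[-0.173  0.985  0.007]
 [ 0.985  0.173  0.018]
 [ 0.017  0.01  -1.   ]] [ 0.48 -0.31  1.73  0.01  1.71  0.31] 51.43939084568828 [-0.35969046  0.03324306 -0.36068636]
[414.6 288.6 181.1] ((414.8857116699219, 287.1711120605469), (15.5407133102417, 28.266189575195312), 10.712510108947754) [ 13. 148. 175.] 872
[422.7 243.7 166.6] ((423.1388244628906, 241.90724182128906), (15.645943641662598, 27.909849166870117), 10.035531997680664) [ 15. 114. 219.] 760
```

Request:
step_arm --targets '[{"delta_pos": [0.0037,-0.0087,-0.06],"twist": [-1,0.4,0.5],"hand": -0.2},{"delta_pos": [0.0037,-0.0087,-0.12],"twist": [-1,0.4,0.5],"hand": -0.2},{"delta_pos": [0.0037,-0.0087,-0.163],"twist": [-1,0.4,0.5],"hand": -0.2},{"delta_pos": [0.0037,-0.0087,-0.163],"twist": [-1,0.4,0.5],"hand": -0.2},{"delta_pos": [0.0037,-0.0087,-0.163],"twist": [-1,0.4,0.5],"hand": -0.2}]'

```text
t: 10.38
tcp_pos: [423.9, 240.5, 152.3]
tcp_rot: [2.011, 2.414, 0.003]
contact_force: [0.8, -0.1, 0.0]
finger_gap: 51.6
```

Request:
step_arm --targets '[{"delta_pos": [0,0,0],"twist": [0,0,0],"hand": 1},{"delta_pos": [0,0,0],"twist": [0,0,0],"hand": 1},{"delta_pos": [0,0,0],"twist": [0,0,0],"hand": 1},{"delta_pos": [0,0,0],"twist": [0,0,0],"hand": 1},{"delta_pos": [0,0,0],"twist": [0,0,0],"hand": 1}]'

```text
t: 11.0
tcp_pos: [424.3, 240.8, 154.1]
tcp_rot: [2.011, 2.413, 0.006]
contact_force: [-2.8, -0.5, 10.5]
finger_gap: 14.7
```

Request:
step_arm --targets '[{"delta_pos": [0,0,0.03],"twist": [0,0,0],"hand": 1},{"delta_pos": [0,0,0.08],"twist": [0,0,0],"hand": 1},{"delta_pos": [0,0,0.13],"twist": [0,0,0],"hand": 1},{"delta_pos": [0,0,0.16],"twist": [0,0,0],"hand": 1},{"delta_pos": [0,0,0.16],"twist": [0,0,0],"hand": 1}]'

```text
t: 11.62
tcp_pos: [424.7, 241.0, 316.9]
tcp_rot: [2.009, 2.412, 0.012]
contact_force: [0.5, 0.2, -1.6]
finger_gap: 14.8
```

Request:
step_arm --targets '[{"delta_pos": [0.053,-0.259,0],"twist": [0,0,-49.2],"hand": 1},{"delta_pos": [0.053,-0.259,0],"twist": [0,0,-49.2],"hand": 1},{"delta_pos": [0.053,-0.259,0],"twist": [0,0,-49.2],"hand": 1},{"delta_pos": [0.053,-0.259,0],"twist": [0,0,-49.2],"hand": 1},{"delta_pos": [0.053,-0.259,0],"twist": [0,0,-49.2],"hand": 1}]'

```text
t: 12.25
tcp_pos: [477.7, -21.1, 315.5]
tcp_rot: [2.834, 1.343, 0.007]
contact_force: [0.3, 1.8, -0.2]
finger_gap: 14.9
```

Request:
step_arm --targets '[{"delta_pos": [0.053,-0.259,-0.01],"twist": [0,0,-49.2],"hand": 1},{"delta_pos": [0.053,-0.259,-0.01],"twist": [0,0,-49.2],"hand": 1},{"delta_pos": [0.053,-0.259,-0.01],"twist": [0,0,-49.2],"hand": 1},{"delta_pos": [0.053,-0.259,-0.01],"twist": [0,0,-49.2],"hand": 1},{"delta_pos": [0.053,-0.259,-0.01],"twist": [0,0,-49.2],"hand": 1}]'

```text
t: 12.88
tcp_pos: [530.3, -283.1, 303.0]
tcp_rot: [3.136, 0.029, -0.001]
contact_force: [0.3, 0.8, -0.2]
finger_gap: 15.2
```

Request:
step_arm --targets '[{"delta_pos": [0.0,0.0,-0.02],"twist": [-1,32,0],"hand": 1},{"delta_pos": [0.0,0.0,-0.05],"twist": [-2,66,0],"hand": 1},{"delta_pos": [0.0,0.0,-0.08],"twist": [-2,66,0],"hand": 1},{"delta_pos": [0.0,0.0,-0.11],"twist": [-2,66,0],"hand": 1},{"delta_pos": [0.0,0.0,-0.13],"twist": [-2,66,0],"hand": 1}]'

```text
t: 13.5
tcp_pos: [530.1, -282.8, 170.8]
tcp_rot: [2.777, 0.032, -1.416]
contact_force: [-0.3, -0.7, -0.1]
finger_gap: 15.1
```

```bash
python3 - <<'E'
from rig import ctrl
from h import *
o=ctrl.get_obs(); print(o["tcp_pos"],"\n",axes(o["tcp_rot"]),o["qpos"].round(2),o["finger_gap"],o["contact_force"])
s=ctrl.snapshot("side"); print(tray(s))
E
```

```text
[ 530.12029396 -282.75912537  170.8057297 ] 
 [[ 0.587  0.029 -0.809]
 [ 0.008 -1.    -0.031]
 [-0.809  0.012 -0.587]] [-0.38  0.48  1.31 -0.42  2.21  1.07] 15.138349137429294 [-0.34236892 -0.69703549 -0.11692376]
(((406.1960754394531, -235.74746704101562), (190.06028747558594, 91.73368072509766), 39.441490173339844), np.int64(899))
```

Request:
step_arm --targets '[{"delta_pos": [0.001,0.005,-0.01],"twist": [0,13,0],"hand": 1},{"delta_pos": [0.001,0.005,-0.03],"twist": [0,13,0],"hand": 1},{"delta_pos": [0.001,0.005,-0.06],"twist": [0,13,0],"hand": 1},{"delta_pos": [0.001,0.005,-0.088],"twist": [0,13,0],"hand": 1},{"delta_pos": [0.001,0.005,-0.088],"twist": [0,13,0],"hand": 1}]'

```text
t: 14.18
tcp_pos: [529.7, -276.9, 74.5]
tcp_rot: [2.589, 0.041, -1.75]
contact_force: [-0.4, 0.5, -1.6]
finger_gap: 15.0
```

Request:
step_arm --targets '[{"delta_pos": [0,0,-0.001],"twist": [0,0,0],"hand": 0.3},{"delta_pos": [0,0,0],"twist": [0,0,0],"hand": 0.1},{"delta_pos": [0,0,0],"twist": [0,0,0],"hand": 0.1},{"delta_pos": [0,0,0],"twist": [0,0,0],"hand": 0.1}]'

```text
t: 14.68
tcp_pos: [529.8, -276.9, 74.9]
tcp_rot: [2.589, 0.04, -1.749]
contact_force: [0.5, -0.1, -0.1]
finger_gap: 38.3
```

Request:
step_arm --targets '[{"delta_pos": [0.04,0,0.05],"twist": [0,0,0],"hand": 0.1},{"delta_pos": [0.04,0,0.12],"twist": [0,0,0],"hand": 0.1},{"delta_pos": [0.04,0,0.17],"twist": [0,-30,0],"hand": 0.1},{"delta_pos": [0.04,0.0,0.22],"twist": [0,-60,0],"hand": 0.1},{"delta_pos": [0,0.0,0.22],"twist": [0,-67,0],"hand": 0.1}]'

```text
t: 15.3
tcp_pos: [533.0, -277.2, 300.0]
tcp_rot: [2.965, 0.031, -0.952]
contact_force: [0.4, -1.0, 0.9]
finger_gap: 38.4
```

```bash
python3 - <<'E'
from rig import ctrl
from h import *
o=ctrl.get_obs(); print(o["tcp_pos"],"\n",axes(o["tcp_rot"]),o["qpos"].round(2),o["finger_gap"],o["contact_force"])
s=ctrl.snapshot("scene"); r=tray(s); print(r); intray(s,r[0][0],r[0][2])
cv2.imwrite("pics/s4.png",s["color"][:,:,::-1])
E
```

```text
[ 532.98569115 -277.21090926  299.96718039] 
 [[ 0.813  0.027 -0.581]
 [ 0.011 -0.999 -0.032]
 [-0.582  0.02  -0.813]] [-0.4   0.26  1.27 -0.31  2.16  1.04] 38.36919916994871 [ 0.35952707 -1.02746778  0.90480272]
(((474.7134704589844, -304.7575988769531), (237.948974609375, 194.8907928466797), 2.365542411804199), np.int64(1754))
in tray ((-4.0558929443359375, -9.572957992553711), (17.738054275512695, 173.1494140625), 87.96245574951172) z 11.0 33.0 hsv [ 12. 160. 107.] 512
in tray ((2.9801788330078125, 28.642337799072266), (18.273332595825195, 166.2742156982422), 88.63079071044922) z 11.0 34.0 hsv [ 16. 134. 232.] 558
```

Request:
step_arm --targets '[{"delta_pos": [-0.02,0.05,0],"twist": [2,-35.5,0],"hand": -0.2},{"delta_pos": [-0.03,0.1,0],"twist": [2,-35.5,0],"hand": -0.2},{"delta_pos": [-0.03,0.15,0],"twist": [2,-35.5,0],"hand": -0.2},{"delta_pos": [-0.03,0.17,0],"twist": [2,-35.5,0],"hand": -0.2}]'

```text
t: 15.85
tcp_pos: [496.2, -104.5, 302.2]
tcp_rot: [-3.139, -0.031, -0.024]
contact_force: [0.2, -0.2, 0.0]
finger_gap: 51.3
```

Request:
step_arm --targets '[{"delta_pos": [-0.045,0.2,0],"twist": [0,0,53],"hand": -0.2},{"delta_pos": [-0.045,0.2,0],"twist": [0,0,53],"hand": -0.2},{"delta_pos": [-0.045,0.2,0],"twist": [0,0,53],"hand": -0.2},{"delta_pos": [-0.045,0.2,0],"twist": [0,0,53],"hand": -0.2},{"delta_pos": [-0.045,0.2,0],"twist": [0,0,53],"hand": -0.2}]'

```text
t: 16.48
tcp_pos: [450.6, 97.0, 302.4]
tcp_rot: [-2.784, -1.438, -0.02]
contact_force: [-0.7, -0.1, -0.7]
finger_gap: 51.6
```

Request:
step_arm --targets '[{"delta_pos": [-0.043,0.19,0],"twist": [0,0,45.7],"hand": -0.2},{"delta_pos": [-0.043,0.19,0],"twist": [0,0,45.7],"hand": -0.2},{"delta_pos": [-0.043,0.19,0],"twist": [0,0,45.7],"hand": -0.2},{"delta_pos": [-0.043,0.19,0],"twist": [0,0,45.7],"hand": -0.2},{"delta_pos": [-0.043,0.19,0],"twist": [0,0,45.7],"hand": -0.2}]'

```text
t: 17.1
tcp_pos: [406.9, 288.0, 302.3]
tcp_rot: [-1.997, -2.409, -0.013]
contact_force: [0.5, -1.0, 0.2]
finger_gap: 51.2
```

```bash
python3 - <<'E'
from rig import ctrl
from h import *
o=ctrl.get_obs(); print(o["tcp_pos"],"\n",axes(o["tcp_rot"]),o["qpos"].round(2),o["finger_gap"],o["contact_force"])
E
```

```text
[406.88188674 288.00780797 302.28724471] 
 [[-0.185  0.983 -0.005]
 [ 0.983  0.185  0.014]
 [ 0.015 -0.002 -1.   ]] [ 0.56 -0.28  1.73  0.01  1.7   0.37] 51.208790301945946 [ 0.48266082 -0.95124039  0.22479912]
```

Request:
step_arm --targets '[{"delta_pos": [0.008,-0.0015,-0.06],"twist": [-0.8,0,0],"hand": -0.2},{"delta_pos": [0.008,-0.0015,-0.1],"twist": [-0.8,0,0],"hand": -0.2},{"delta_pos": [0.008,-0.0015,-0.139],"twist": [-0.8,0,0],"hand": -0.2},{"delta_pos": [0.008,-0.0015,-0.139],"twist": [-0.8,0,0],"hand": -0.2},{"delta_pos": [0.008,-0.0015,-0.139],"twist": [-0.8,0,0],"hand": -0.2}]'

```text
t: 17.73
tcp_pos: [415.3, 286.7, 165.1]
tcp_rot: [-2.003, -2.416, 0.002]
contact_force: [-0.5, -0.8, 0.7]
finger_gap: 51.1
```

Request:
step_arm --targets '[{"delta_pos": [0,0,0],"twist": [0,0,0],"hand": 1},{"delta_pos": [0,0,0],"twist": [0,0,0],"hand": 1},{"delta_pos": [0,0,0],"twist": [0,0,0],"hand": 1},{"delta_pos": [0,0,0],"twist": [0,0,0],"hand": 1},{"delta_pos": [0,0,0],"twist": [0,0,0],"hand": 1}]'

```text
t: 18.35
tcp_pos: [415.6, 287.0, 166.7]
tcp_rot: [-2.003, -2.416, -0.001]
contact_force: [-2.1, -0.9, 9.6]
finger_gap: 15.4
```

Request:
step_arm --targets '[{"delta_pos": [0,0,0.03],"twist": [0,0,0],"hand": 1},{"delta_pos": [0,0,0.08],"twist": [0,0,0],"hand": 1},{"delta_pos": [0,0,0.13],"twist": [0,0,0],"hand": 1},{"delta_pos": [0,0,0.15],"twist": [0,0,0],"hand": 1},{"delta_pos": [0,0,0.15],"twist": [0,0,0],"hand": 1}]'

```text
t: 18.98
tcp_pos: [415.8, 287.1, 317.5]
tcp_rot: [-2.003, -2.417, -0.003]
contact_force: [-0.1, 0.1, -2.8]
finger_gap: 15.2
```

Request:
step_arm --targets '[{"delta_pos": [0.06,-0.264,0],"twist": [0,0,-49.2],"hand": 1},{"delta_pos": [0.06,-0.264,0],"twist": [0,0,-49.2],"hand": 1},{"delta_pos": [0.06,-0.264,0],"twist": [0,0,-49.2],"hand": 1},{"delta_pos": [0.06,-0.264,0],"twist": [0,0,-49.2],"hand": 1},{"delta_pos": [0.06,-0.264,0],"twist": [0,0,-49.2],"hand": 1}]'

```text
t: 19.6
tcp_pos: [475.7, 20.2, 315.1]
tcp_rot: [-2.833, -1.352, -0.0]
contact_force: [-0.6, 0.5, -0.9]
finger_gap: 15.2
```

Request:
step_arm --targets '[{"delta_pos": [0.06,-0.26,-0.005],"twist": [0,0,-49.2],"hand": 1},{"delta_pos": [0.06,-0.26,-0.005],"twist": [0,0,-49.2],"hand": 1},{"delta_pos": [0.06,-0.26,-0.005],"twist": [0,0,-49.2],"hand": 1},{"delta_pos": [0.06,-0.26,-0.005],"twist": [0,0,-49.2],"hand": 1},{"delta_pos": [0.06,-0.26,-0.005],"twist": [0,0,-49.2],"hand": 1}]'

```text
t: 20.23
tcp_pos: [535.3, -242.7, 306.7]
tcp_rot: [-3.138, -0.038, 0.004]
contact_force: [-0.2, 0.7, -1.1]
finger_gap: 15.3
```

Request:
step_arm --targets '[{"delta_pos": [0.0,0.0,-0.02],"twist": [-1,32,0],"hand": 1},{"delta_pos": [0.0,0.0,-0.05],"twist": [-2,66,0],"hand": 1},{"delta_pos": [0.0,0.0,-0.08],"twist": [-2,66,0],"hand": 1},{"delta_pos": [0.0,0.0,-0.11],"twist": [-2,66,0],"hand": 1},{"delta_pos": [0.0,0.0,-0.13],"twist": [-2,66,0],"hand": 1}]'

```text
t: 20.85
tcp_pos: [534.7, -242.4, 173.4]
tcp_rot: [2.786, 0.035, -1.424]
contact_force: [0.2, -0.0, -0.2]
finger_gap: 15.3
```

```bash
python3 - <<'E'
from rig import ctrl
from h import *
o=ctrl.get_obs(); print(o["tcp_pos"],"\n",axes(o["tcp_rot"]),o["qpos"].round(2),o["finger_gap"],o["contact_force"])
s=ctrl.snapshot("scene"); print(tray(s))
E
```

```text
[ 534.73118105 -242.35414438  173.43801781] 
 [[ 0.585  0.026 -0.81 ]
 [ 0.014 -1.    -0.022]
 [-0.811  0.001 -0.586]] [-0.33  0.46  1.32 -0.37  2.23  1.12] 15.348579139113598 [ 0.22746024 -0.00802612 -0.19551294]
(((474.9508361816406, -304.8050537109375), (237.3341827392578, 195.04454040527344), 2.1178340911865234), np.int64(1719))
```

Request:
step_arm --targets '[{"delta_pos": [0.001,0,-0.01],"twist": [0,13,0],"hand": 1},{"delta_pos": [0.001,0,-0.03],"twist": [0,13,0],"hand": 1},{"delta_pos": [0.001,0,-0.06],"twist": [0,13,0],"hand": 1},{"delta_pos": [0.001,0,-0.084],"twist": [0,13,0],"hand": 1},{"delta_pos": [0.001,0,-0.084],"twist": [0,13,0],"hand": 1}]'

```text
t: 21.52
tcp_pos: [534.3, -241.6, 81.5]
tcp_rot: [2.596, 0.041, -1.758]
contact_force: [-0.0, 0.4, -1.2]
finger_gap: 15.3
```

Request:
step_arm --targets '[{"delta_pos": [0,0,-0.001],"twist": [0,0,0],"hand": 0.3},{"delta_pos": [0,0,0],"twist": [0,0,0],"hand": 0.1},{"delta_pos": [0,0,0],"twist": [0,0,0],"hand": 0.1},{"delta_pos": [0,0,0],"twist": [0,0,0],"hand": 0.1}]'

```text
t: 22.02
tcp_pos: [534.4, -241.6, 81.9]
tcp_rot: [2.596, 0.04, -1.757]
contact_force: [0.6, 0.5, 0.0]
finger_gap: 38.5
```

Request:
step_arm --targets '[{"delta_pos": [0.04,0,0.05],"twist": [0,0,0],"hand": 0.1},{"delta_pos": [0.04,0,0.12],"twist": [0,0,0],"hand": 0.1},{"delta_pos": [0.04,0,0.17],"twist": [0,-30,0],"hand": 0.1},{"delta_pos": [0.04,0.0,0.22],"twist": [0,-60,0],"hand": 0.1},{"delta_pos": [0,0.0,0.22],"twist": [0,-67,0],"hand": 0.1}]'

```text
t: 22.65
tcp_pos: [537.9, -241.9, 306.9]
tcp_rot: [2.974, 0.036, -0.96]
contact_force: [0.8, -0.9, 0.1]
finger_gap: 38.4
```

```bash
python3 - <<'E'
from rig import ctrl
from h import *
o=ctrl.get_obs(); print(o["tcp_pos"],"\n",axes(o["tcp_rot"]),o["qpos"].round(2),o["finger_gap"],o["contact_force"])
s=ctrl.snapshot("scene"); r=tray(s); print(r); intray(s,r[0][0],r[0][2])
E
```

```text
[ 537.90477377 -241.9311577   306.91595858] 
 [[ 0.811  0.027 -0.584]
 [ 0.017 -1.    -0.023]
 [-0.585  0.009 -0.811]] [-0.36  0.25  1.27 -0.28  2.18  1.09] 38.369313492418435 [ 0.84771091 -0.93687427  0.10486298]
(((473.9998779296875, -304.5250244140625), (239.248779296875, 195.369140625), 2.0137906074523926), np.int64(2213))
in tray ((-2.5389785766601562, -9.851364135742188), (17.85512351989746, 170.09217834472656), 87.46699523925781) z 11.0 33.0 hsv [ 12. 160. 108.] 505
in tray ((-9.805519104003906, 28.907997131347656), (18.11318588256836, 193.9666748046875), 88.62572479248047) z 11.0 34.0 hsv [ 16. 134. 232.] 566
in tray ((-4.7360992431640625, 63.492454528808594), (22.41343116760254, 203.4212646484375), 89.93006896972656) z 11.0 34.0 hsv [ 14.  178.  203.5] 574
```

Request:
step_arm --targets '[{"delta_pos": [0.0,0.05,0],"twist": [1,-35.7,0],"hand": -0.2},{"delta_pos": [0.0,0.09,0],"twist": [1,-35.7,0],"hand": -0.2},{"delta_pos": [0.0,0.09,0],"twist": [1,-35.7,0],"hand": -0.2},{"delta_pos": [0.0,0.09,0],"twist": [1,-35.7,0],"hand": -0.2}]'

```text
t: 23.2
tcp_pos: [531.3, -150.8, 309.3]
tcp_rot: [3.135, 0.031, 0.023]
contact_force: [-0.3, -0.1, -0.5]
finger_gap: 51.0
```

Request:
step_arm --targets '[{"delta_pos": [0.045,0.09,0],"twist": [0,0,52],"hand": -0.2},{"delta_pos": [0.045,0.09,0],"twist": [0,0,52],"hand": -0.2},{"delta_pos": [0.045,0.09,0],"twist": [0,0,52],"hand": -0.2},{"delta_pos": [0.045,0.09,0],"twist": [0,0,52],"hand": -0.2},{"delta_pos": [0.045,0.09,0],"twist": [0,0,52],"hand": -0.2}]'

```text
t: 23.82
tcp_pos: [576.2, -60.6, 309.2]
tcp_rot: [-2.805, -1.414, -0.025]
contact_force: [0.6, 1.0, 0.5]
finger_gap: 51.5
```

Request:
step_arm --targets '[{"delta_pos": [0.045,0.085,-0.07],"twist": [0,0,49],"hand": -0.2},{"delta_pos": [0.045,0.085,-0.07],"twist": [0,0,49],"hand": -0.2},{"delta_pos": [0.045,0.085,-0.07],"twist": [0,0,49],"hand": -0.2},{"delta_pos": [0.045,0.085,-0.07],"twist": [0,0,49],"hand": -0.2},{"delta_pos": [0.045,0.085,-0.07],"twist": [0,0,49],"hand": -0.2}]'

```text
t: 24.45
tcp_pos: [621.0, 24.5, 239.1]
tcp_rot: [-1.956, -2.449, -0.021]
contact_force: [-0.5, -0.1, 0.0]
finger_gap: 51.3
```

```bash
python3 - <<'E'
from rig import ctrl
from h import *
o=ctrl.get_obs(); print(o["tcp_pos"],"\n",axes(o["tcp_rot"]),o["qpos"].round(2),o["finger_gap"],o["contact_force"])
s=ctrl.snapshot("wrist"); w=world(s);H=hsv(s); cv2.imwrite("pics/w5.png",s["color"][:,:,::-1])
x,y,z=[w[...,i] for i in range(3)]
for b in blobs((z>98)&(z<125)&(x>540)&(x<700)&(y<340)&(H[...,1]>60),100): print(w[b].mean(0).round(1),rect(w[b]),np.median(H[b],0),b.sum())
m=(x>540)&(x<720)&(z>38)&(z<52)&(H[...,1]<60); print(rect(w[m]),m.sum())
E
```

```text
[621.02309238  24.544327   239.10772824] 
 [[-0.221  0.975  0.003]
 [ 0.975  0.221  0.015]
 [ 0.014  0.006 -1.   ]] [-0.01 -0.    1.57  0.02  1.57 -0.23] 51.25953499682876 [-0.48813809 -0.13825632  0.02321017]
[597.1 159.7 108.6] ((597.1705932617188, 159.88148498535156), (23.412181854248047, 37.09012222290039), 12.573324203491211) [ 13. 149. 180.] 2416
[609.1 107.5 108.8] ((609.3718872070312, 107.29138946533203), (23.415151596069336, 39.33475112915039), 12.327516555786133) [ 13. 149. 181.] 2069
[627.6  27.1 108.4] ((628.1694946289062, 25.817453384399414), (23.831937789916992, 39.29983139038086), 12.578590393066406) [ 13. 149. 179.] 1667
((613.8023681640625, 88.36164093017578), (45.1024169921875, 222.51959228515625), 12.823713302612305) 5290
```

View pics/w5.png

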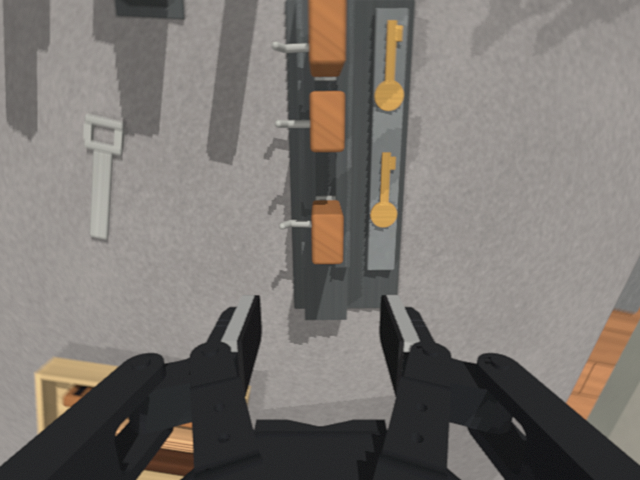

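Request:
step_arm --targets '[{"delta_pos": [0.007,0.001,-0.06],"twist": [-0.9,0.2,0],"hand": -0.2},{"delta_pos": [0.007,0.001,-0.1],"twist": [-0.9,0.2,0],"hand": -0.2},{"delta_pos": [0.007,0.001,-0.152],"twist": [-0.9,0.2,0],"hand": -0.2},{"delta_pos": [0.007,0.001,-0.152],"twist": [-0.9,0.2,0],"hand": -0.2},{"delta_pos": [0.007,0.001,-0.152],"twist": [-0.9,0.2,0],"hand": -0.2}]'

```text
t: 25.12
tcp_pos: [628.8, 25.5, 89.5]
tcp_rot: [1.955, 2.458, 0.001]
contact_force: [0.9, 0.4, 0.3]
finger_gap: 51.1
```

Request:
step_arm --targets '[{"delta_pos": [0,0,0],"twist": [0,0,0],"hand": 1},{"delta_pos": [0,0,0],"twist": [0,0,0],"hand": 1},{"delta_pos": [0,0,0],"twist": [0,0,0],"hand": 1},{"delta_pos": [0,0,0],"twist": [0,0,0],"hand": 1}]'

```text
t: 25.62
tcp_pos: [629.8, 25.5, 91.9]
tcp_rot: [1.953, 2.456, 0.004]
contact_force: [-1.0, 0.6, 10.2]
finger_gap: 23.3
```

Request:
step_arm --targets '[{"delta_pos": [0.0044,-0.0195,-0.002],"twist": [0,0,0],"hand": 1},{"delta_pos": [0.0088,-0.039,-0.002],"twist": [0,0,0],"hand": 1},{"delta_pos": [0.0132,-0.0585,-0.002],"twist": [0,0,0],"hand": 1},{"delta_pos": [0.0171,-0.076,-0.002],"twist": [0,0,0],"hand": 1},{"delta_pos": [0.0171,-0.076,-0.002],"twist": [0,0,0],"hand": 1}]'

```text
t: 26.25
tcp_pos: [647.3, -51.4, 90.8]
tcp_rot: [1.954, 2.454, 0.004]
contact_force: [0.3, 0.1, -0.1]
finger_gap: 0.1
```

```bash
cat >> h.py <<'E'
def hooks(s,lo=60):
    w=world(s);H=hsv(s); x,y,z=[w[...,i] for i in range(3)]
    for b in blobs((z>lo)&(z<130)&(x>540)&(x<720)&(y<300)&(y>-130)&(H[...,1]>60)&(H[...,0]<25),40): 
        P=w[b]; t=P[P[:,2]>P[:,2].max()-10]; print(P.mean(0).round(1),"top",rect(t),"zmax",P[:,2].max().round(),b.sum())
E
python3 - <<'E'
from rig import ctrl
from h import *
for n in ["scene","side"]:
    s=ctrl.snapshot(n); hooks(s)
    cv2.imwrite(f"pics/{n}6.png",s["color"][:,:,::-1])
a=cv2.imread("pics/scene6.png")[200:380,200:440]; cv2.imwrite("pics/c6.png",cv2.resize(a,(720,540)))
E
```

```text
[617.1 108.6  90.2] top ((610.06787109375, 108.0890884399414), (24.700414657592773, 39.548465728759766), 12.187729835510254) zmax 109.0 569
[604.9 162.3  89.9] top ((598.010986328125, 162.37069702148438), (23.116411209106445, 39.196590423583984), 10.276991844177246) zmax 109.0 573
[639.9  21.3  90.5] top ((632.3699951171875, 19.727584838867188), (26.936111450195312, 39.12600326538086), 11.172619819641113) zmax 110.0 575
[606.9  89.5  82.6] top ((606.3681030273438, 85.90922546386719), (9.556641578674316, 24.59262466430664), 63.805702209472656) zmax 110.0 299
[618.9  23.7  99. ] top ((620.0313110351562, 24.295433044433594), (20.286901473999023, 8.542019844055176), 85.38391876220703) zmax 111.0 81
```

View pics/c6.png

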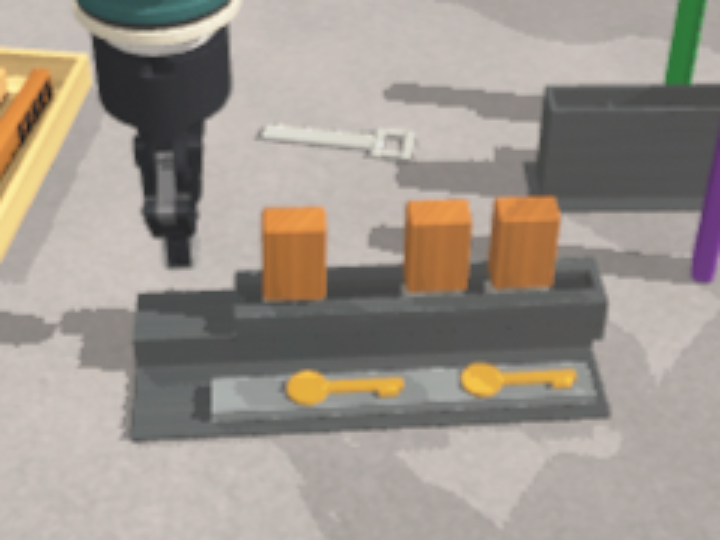

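Request:
step_arm --targets '[{"delta_pos": [0,0,0.05],"twist": [0,0,0],"hand": -0.2},{"delta_pos": [-0.017,0.04,0.05],"twist": [0,0,0],"hand": -0.2},{"delta_pos": [-0.017,0.07,0.05],"twist": [0,0,0],"hand": -0.2},{"delta_pos": [-0.017,0.07,0.0],"twist": [0,0,0],"hand": -0.2},{"delta_pos": [-0.017,0.07,-0.004],"twist": [0,0,0],"hand": -0.2}]' --squeeze 100

```text
t: 26.98
tcp_pos: [628.2, 20.0, 83.5]
tcp_rot: [1.956, 2.458, -0.001]
contact_force: [0.6, -0.7, -0.7]
finger_gap: 51.1
```

Request:
step_arm --targets '[{"delta_pos": [0,0,0],"twist": [0,0,0],"hand": 1},{"delta_pos": [0,0,0],"twist": [0,0,0],"hand": 1},{"delta_pos": [0,0,0],"twist": [0,0,0],"hand": 1},{"delta_pos": [0,0,0],"twist": [0,0,0],"hand": 1}]'

```text
t: 27.48
tcp_pos: [628.6, 19.9, 84.7]
tcp_rot: [1.955, 2.457, 0.001]
contact_force: [-0.5, 1.0, 6.1]
finger_gap: 22.7
```

Request:
step_arm --targets '[{"delta_pos": [0,0,0.001],"twist": [0,0,0],"hand": 1},{"delta_pos": [0.001,-0.005,0.001],"twist": [0,0,0],"hand": 1},{"delta_pos": [0.002,-0.01,0.001],"twist": [0,0,0],"hand": 1}]'

```text
t: 27.85
tcp_pos: [630.6, 9.5, 85.5]
tcp_rot: [1.955, 2.457, 0.0]
contact_force: [-0.0, -0.2, -1.6]
finger_gap: 23.0
```

Request:
step_arm --targets '[{"delta_pos": [0.003,-0.0135,0],"twist": [0,0,0],"hand": 1},{"delta_pos": [0.006,-0.027,0],"twist": [0,0,0],"hand": 1},{"delta_pos": [0.009,-0.04,0],"twist": [0,0,0],"hand": 1},{"delta_pos": [0.0124,-0.055,0],"twist": [0,0,0],"hand": 1},{"delta_pos": [0.0137,-0.061,0],"twist": [0,0,0],"hand": 1}]'

```text
t: 28.48
tcp_pos: [644.5, -52.7, 85.4]
tcp_rot: [1.956, 2.456, 0.0]
contact_force: [-0.1, 0.2, -1.6]
finger_gap: 22.9
```

Request:
step_arm --targets '[{"delta_pos": [0,0,0.01],"twist": [0,0,0],"hand": 1},{"delta_pos": [0,0,0.03],"twist": [0,0,0],"hand": 1},{"delta_pos": [0,0,0.07],"twist": [0,0,0],"hand": 1},{"delta_pos": [0,0,0.1],"twist": [0,0,0],"hand": 1},{"delta_pos": [0,0,0.1],"twist": [0,0,0],"hand": 1}]'

```text
t: 29.1
tcp_pos: [645.5, -52.4, 189.9]
tcp_rot: [1.952, 2.453, 0.005]
contact_force: [0.6, -0.2, -2.1]
finger_gap: 22.9
```

```bash
python3 - <<'E'
from rig import ctrl
from h import *
o=ctrl.get_obs(); print(o["tcp_pos"],o["finger_gap"],o["contact_force"])
s=ctrl.snapshot("scene"); hooks(s); print(tray(s))
E
```

```text
[645.51676195 -52.38033108 189.93251297] 22.92600466141783 [ 0.56123159 -0.21836869 -2.14062351]
[617.2 108.6  90. ] top ((611.44873046875, 108.37237548828125), (24.576169967651367, 39.508949279785156), 12.205536842346191) zmax 109.0 574
[604.9 162.4  90.2] top ((598.6561279296875, 162.5082550048828), (23.905170440673828, 39.390350341796875), 11.74335765838623) zmax 110.0 572
(((475.37017822265625, -304.41680908203125), (237.8401336669922, 194.7199249267578), 2.3505051136016846), np.int64(2204))
```

Request:
step_arm --targets '[{"delta_pos": [-0.15,-0.2,0],"twist": [0,0,-5],"hand": 1},{"delta_pos": [-0.15,-0.2,0],"twist": [0,0,-10],"hand": 1},{"delta_pos": [-0.15,-0.2,0],"twist": [0,0,-10],"hand": 1},{"delta_pos": [-0.15,-0.2,0],"twist": [0,0,-10],"hand": 1},{"delta_pos": [-0.15,-0.2,0],"twist": [0,0,-10],"hand": 1}]'

```text
t: 29.78
tcp_pos: [492.6, -254.7, 186.9]
tcp_rot: [2.166, 2.271, 0.001]
contact_force: [0.6, 0.7, -0.3]
finger_gap: 22.8
```

Request:
step_arm --targets '[{"delta_pos": [-0.079,-0.105,0],"twist": [0,0,0],"hand": 1},{"delta_pos": [-0.079,-0.105,0],"twist": [0,0,0],"hand": 1},{"delta_pos": [-0.079,-0.105,-0.04],"twist": [0,0,0],"hand": 1},{"delta_pos": [-0.079,-0.105,-0.08],"twist": [0,0,0],"hand": 1},{"delta_pos": [-0.079,-0.105,-0.09],"twist": [0,0,0],"hand": 1}]'

```text
t: 30.4
tcp_pos: [412.9, -358.3, 94.0]
tcp_rot: [-2.166, -2.273, -0.001]
contact_force: [0.0, 1.1, -1.1]
finger_gap: 23.3
```

```bash
python3 - <<'E'
from rig import ctrl
from h import *
o=ctrl.get_obs(); print(o["tcp_pos"],o["finger_gap"],o["contact_force"],axes(o["tcp_rot"]))
s=ctrl.snapshot("scene"); print(tray(s)); intray(s,(474.7,-304.5))
E
```

```text
[ 412.92019178 -358.3132865    93.9880982 ] 23.298919822332902 [ 0.01594183  1.07534137 -1.07382295] [[-0.048  0.999 -0.001]
 [ 0.999  0.048  0.002]
 [ 0.002 -0.    -1.   ]]
(((476.01416015625, -304.4651794433594), (238.20523071289062, 194.6707305908203), 2.137395143508911), np.int64(2157))
in tray ((-62.51545715332031, -51.58882141113281), (42.25267028808594, 88.74356079101562), 88.89259338378906) z 35.0 130.0 hsv [ 14.  49. 142.] 675
in tray ((-4.142250061035156, -9.255304336547852), (18.34964942932129, 171.544921875), 87.11468505859375) z 11.0 33.0 hsv [ 12. 161. 107.] 504
in tray ((3.811126708984375, 28.598121643066406), (17.966344833374023, 166.13645935058594), 88.82962799072266) z 11.0 34.0 hsv [ 16. 135. 228.] 559
in tray ((-4.485725402832031, 64.60692596435547), (17.26195526123047, 202.5203094482422), 87.61754608154297) z 11.0 33.0 hsv [ 14. 178. 194.] 573
```

Position is good. I'll lower the hook, release it and retreat.

Request:
step_arm --targets '[{"delta_pos": [0,0,-0.015],"twist": [0,0,0],"hand": 1},{"delta_pos": [0,0,-0.03],"twist": [0,0,0],"hand": 1},{"delta_pos": [0,0,-0.032],"twist": [0,0,0],"hand": 1},{"delta_pos": [0,0,-0.032],"twist": [0,0,0],"hand": 1}]'

```text
t: 30.95
tcp_pos: [413.4, -358.6, 62.7]
tcp_rot: [-2.167, -2.274, -0.001]
contact_force: [-0.2, -0.1, -1.3]
finger_gap: 22.8
```

Request:
step_arm --targets '[{"delta_pos": [0,0,0],"twist": [0,0,0],"hand": 0.1},{"delta_pos": [0,0,0],"twist": [0,0,0],"hand": 0.1},{"delta_pos": [0,0,0],"twist": [0,0,0],"hand": 0.1},{"delta_pos": [0,0,0.05],"twist": [0,0,0],"hand": 0.1},{"delta_pos": [0,0,0.1],"twist": [0,0,0],"hand": 0.1}]'

```text
t: 31.58
tcp_pos: [413.2, -358.3, 163.8]
tcp_rot: [-2.166, -2.274, -0.001]
contact_force: [-0.2, -0.3, 0.7]
finger_gap: 38.6
```

Request:
step_arm --targets '[{"delta_pos": [0.02,0.06,0.06],"twist": [0,0,10],"hand": 0.1},{"delta_pos": [0.17,0.28,0.06],"twist": [0,0,10],"hand": -0.2},{"delta_pos": [0.17,0.28,0.06],"twist": [0,0,10],"hand": -0.2},{"delta_pos": [0.17,0.28,0.06],"twist": [0,0,10],"hand": -0.2},{"delta_pos": [0.17,0.28,0.06],"twist": [0,0,10],"hand": -0.2}]'

```text
t: 32.2
tcp_pos: [565.1, -105.3, 222.2]
tcp_rot: [-1.96, -2.454, -0.001]
contact_force: [0.4, -1.0, 0.6]
finger_gap: 51.0
```

```bash
python3 - <<'E'
from rig import ctrl
from h import *
o=ctrl.get_obs(); print(o["tcp_pos"],o["finger_gap"],o["contact_force"],axes(o["tcp_rot"]))
s=ctrl.snapshot("scene"); print(tray(s)); intray(s,(474.7,-304.5)); hooks(s)
E
```

```text
[ 565.10128794 -105.27972874  222.18169693] 51.00331553618907 [ 0.3688271  -0.96564707  0.57364769] [[-0.221  0.975  0.   ]
 [ 0.975  0.221  0.001]
 [ 0.001  0.    -1.   ]]
(((475.093017578125, -304.49029541015625), (238.88943481445312, 194.99105834960938), 2.4910476207733154), np.int64(2237))
in tray ((-61.810638427734375, -51.679534912109375), (41.0411491394043, 29.010967254638672), 87.71843719482422) z 11.0 85.0 hsv [ 14. 176. 148.] 532
in tray ((-3.225067138671875, -11.334566116333008), (170.4325714111328, 17.987255096435547), 0.0385906808078289) z 11.0 33.0 hsv [ 12. 160. 107.] 506
in tray ((-9.996009826660156, 28.1948299407959), (192.9481658935547, 22.739620208740234), 0.4511511027812958) z 11.0 33.0 hsv [ 16. 134. 233.] 555
in tray ((4.5284423828125, 63.9965934753418), (17.932758331298828, 181.65391540527344), 88.28531646728516) z 11.0 34.0 hsv [ 14. 178. 204.] 567
[617.2 108.6  90.3] top ((610.1136474609375, 107.7591781616211), (27.294269561767578, 39.635650634765625), 11.788752555847168) zmax 109.0 573
[604.9 162.3  89.7] top ((599.0184326171875, 162.51315307617188), (23.987560272216797, 39.31667709350586), 13.88948917388916) zmax 110.0 581
```

Request:
step_arm --targets '[{"delta_pos": [0.0437,0.212,-0.04],"twist": [0,0,0],"hand": -0.2},{"delta_pos": [0.0437,0.212,-0.04],"twist": [0,0,0],"hand": -0.2},{"delta_pos": [0.0437,0.212,-0.04],"twist": [0,0,0],"hand": -0.2},{"delta_pos": [0.0437,0.212,-0.06],"twist": [0,0,0],"hand": -0.2},{"delta_pos": [0.0437,0.212,-0.06],"twist": [0,0,0],"hand": -0.2}]'

```text
t: 32.88
tcp_pos: [610.8, 114.1, 159.9]
tcp_rot: [-1.951, -2.458, -0.002]
contact_force: [-0.2, -1.0, -0.3]
finger_gap: 51.0
```

```bash
python3 - <<'E'
from rig import ctrl
from h import *
o=ctrl.get_obs(); print(o["tcp_pos"],axes(o["tcp_rot"])); s=ctrl.snapshot("wrist"); hooks(s,98)
E
```

```text
[610.81591991 114.09337443 159.85925117] [[-0.227  0.974 -0.002]
 [ 0.974  0.227  0.003]
 [ 0.003 -0.001 -1.   ]]
[596.8 162.8 108.7] top ((596.9362182617188, 161.80038452148438), (23.97010612487793, 39.757022857666016), 13.122076988220215) zmax 111.0 3748
[608.8 109.9 108.3] top ((609.2483520507812, 107.48835754394531), (23.95638084411621, 40.15301513671875), 13.22964859008789) zmax 111.0 3074
```

Request:
step_arm --targets '[{"delta_pos": [-0.0025,-0.0065,-0.03],"twist": [0,0,0],"hand": -0.2},{"delta_pos": [-0.0025,-0.0065,-0.06],"twist": [0,0,0],"hand": -0.2},{"delta_pos": [-0.0025,-0.0065,-0.076],"twist": [0,0,0],"hand": -0.2},{"delta_pos": [-0.0025,-0.0065,-0.076],"twist": [0,0,0],"hand": -0.2},{"delta_pos": [-0.0025,-0.0065,-0.076],"twist": [0,0,0],"hand": -0.2}]'

```text
t: 33.55
tcp_pos: [609.3, 106.1, 86.8]
tcp_rot: [-1.954, -2.458, -0.005]
contact_force: [-0.2, 0.4, 0.7]
finger_gap: 51.2
```

Request:
step_arm --targets '[{"delta_pos": [0,0,0],"twist": [0,0,0],"hand": 1},{"delta_pos": [0,0,0],"twist": [0,0,0],"hand": 1},{"delta_pos": [0,0,0],"twist": [0,0,0],"hand": 1},{"delta_pos": [0,0,0],"twist": [0,0,0],"hand": 1}]'

```text
t: 34.05
tcp_pos: [609.8, 106.1, 88.2]
tcp_rot: [1.955, 2.459, 0.007]
contact_force: [-2.0, -0.4, 6.6]
finger_gap: 23.0
```

Request:
step_arm --targets '[{"delta_pos": [0,0,0.001],"twist": [0,0,0],"hand": 1},{"delta_pos": [0.001,-0.005,0.001],"twist": [0,0,0],"hand": 1},{"delta_pos": [0.002,-0.01,0.001],"twist": [0,0,0],"hand": 1}]'

```text
t: 34.42
tcp_pos: [611.8, 95.8, 89.0]
tcp_rot: [1.955, 2.459, 0.007]
contact_force: [0.0, -1.5, -1.0]
finger_gap: 22.8
```

Request:
step_arm --targets '[{"delta_pos": [0.0034,-0.015,0],"twist": [0,0,0],"hand": 1},{"delta_pos": [0.0067,-0.03,0],"twist": [0,0,0],"hand": 1},{"delta_pos": [0.0101,-0.045,0],"twist": [0,0,0],"hand": 1},{"delta_pos": [0.0135,-0.06,0],"twist": [0,0,0],"hand": 1},{"delta_pos": [0.0167,-0.074,0],"twist": [0,0,0],"hand": 1}]'

```text
t: 35.05
tcp_pos: [628.7, 20.6, 88.9]
tcp_rot: [1.955, 2.459, 0.006]
contact_force: [-0.3, 0.4, -1.7]
finger_gap: 22.9
```

Request:
step_arm --targets '[{"delta_pos": [0.0034,-0.015,0],"twist": [0,0,0],"hand": 1},{"delta_pos": [0.0067,-0.03,0],"twist": [0,0,0],"hand": 1},{"delta_pos": [0.0101,-0.045,0],"twist": [0,0,0],"hand": 1},{"delta_pos": [0.0135,-0.06,0],"twist": [0,0,0],"hand": 1},{"delta_pos": [0.0167,-0.073,0],"twist": [0,0,0],"hand": 1}]'

```text
t: 35.67
tcp_pos: [645.7, -53.4, 88.9]
tcp_rot: [1.955, 2.459, 0.006]
contact_force: [-0.4, 0.1, -1.6]
finger_gap: 22.9
```

Request:
step_arm --targets '[{"delta_pos": [0,0,0.01],"twist": [0,0,0],"hand": 1},{"delta_pos": [0,0,0.03],"twist": [0,0,0],"hand": 1},{"delta_pos": [0,0,0.07],"twist": [0,0,0],"hand": 1},{"delta_pos": [0,0,0.1],"twist": [0,0,0],"hand": 1},{"delta_pos": [0,0,0.1],"twist": [0,0,0],"hand": 1}]'

```text
t: 36.3
tcp_pos: [646.6, -53.0, 193.5]
tcp_rot: [1.951, 2.456, 0.011]
contact_force: [0.3, -0.3, -1.5]
finger_gap: 22.4
```

Request:
step_arm --targets '[{"delta_pos": [-0.1,-0.18,0],"twist": [0,0,-5],"hand": 1},{"delta_pos": [-0.1,-0.18,0],"twist": [0,0,-10],"hand": 1},{"delta_pos": [-0.1,-0.18,0],"twist": [0,0,-10],"hand": 1},{"delta_pos": [-0.1,-0.18,0],"twist": [0,0,-10],"hand": 1},{"delta_pos": [-0.1,-0.18,0],"twist": [0,0,-10],"hand": 1}]'

```text
t: 36.92
tcp_pos: [546.2, -233.4, 193.3]
tcp_rot: [2.16, 2.274, 0.011]
contact_force: [0.2, 0.9, -1.5]
finger_gap: 23.2
```

Request:
step_arm --targets '[{"delta_pos": [-0.068,-0.122,0],"twist": [0,0,0],"hand": 1},{"delta_pos": [-0.068,-0.122,0],"twist": [0,0,0],"hand": 1},{"delta_pos": [-0.068,-0.122,0],"twist": [0,0,0],"hand": 1},{"delta_pos": [-0.068,-0.122,0],"twist": [0,0,0],"hand": 1}]'

```text
t: 37.42
tcp_pos: [478.7, -355.0, 193.1]
tcp_rot: [2.16, 2.275, 0.011]
contact_force: [-0.3, 0.6, -0.8]
finger_gap: 22.7
```

```bash
python3 - <<'E'
from rig import ctrl
from h import *
o=ctrl.get_obs(); print(o["tcp_pos"],o["finger_gap"],o["contact_force"],axes(o["tcp_rot"]))
s=ctrl.snapshot("scene"); print(tray(s)); intray(s,(474.7,-304.5)); hooks(s)
E
```

```text
[ 478.67076197 -354.97029303  193.07645341] 22.740647939611723 [-0.30287183  0.61413353 -0.8127095 ] [[-0.052  0.999  0.008]
 [ 0.999  0.052  0.002]
 [ 0.002  0.008 -1.   ]]
(((475.78399658203125, -304.35186767578125), (236.9733428955078, 194.99911499023438), 2.6058170795440674), np.int64(2217))
in tray ((-60.82030487060547, -52.130332946777344), (28.469942092895508, 41.045169830322266), 1.8925812244415283) z 11.0 85.0 hsv [ 14.  176.  147.5] 532
in tray ((-12.552947998046875, -12.444217681884766), (188.06900024414062, 19.37308120727539), 0.42477357387542725) z 11.0 33.0 hsv [ 12. 160. 108.] 506
in tray ((-9.633537292480469, 28.62112045288086), (18.300695419311523, 193.8956756591797), 88.56388092041016) z 11.0 34.0 hsv [ 16. 134. 231.] 555
in tray ((-5.6536102294921875, 64.48417663574219), (17.48849105834961, 201.5901336669922), 87.47456359863281) z 11.0 33.0 hsv [ 14. 178. 201.] 571
[604.9 162.4  90. ] top ((598.2286376953125, 162.54946899414062), (24.554920196533203, 39.74625015258789), 12.855975151062012) zmax 110.0 575
```

Request:
step_arm --targets '[{"delta_pos": [0,-0.0025,-0.05],"twist": [0,0,0],"hand": 1},{"delta_pos": [0,-0.0025,-0.1],"twist": [0,0,0],"hand": 1},{"delta_pos": [0,-0.0025,-0.115],"twist": [0,0,0],"hand": 1},{"delta_pos": [0,-0.0025,-0.127],"twist": [0,0,0],"hand": 1},{"delta_pos": [0,-0.0025,-0.127],"twist": [0,0,0],"hand": 1}]'

```text
t: 38.1
tcp_pos: [479.6, -356.7, 66.9]
tcp_rot: [2.158, 2.275, 0.012]
contact_force: [1.0, -0.5, -1.8]
finger_gap: 22.9
```

Request:
step_arm --targets '[{"delta_pos": [0,0,0],"twist": [0,0,0],"hand": 0.1},{"delta_pos": [0,0,0],"twist": [0,0,0],"hand": 0.1},{"delta_pos": [0,0,0],"twist": [0,0,0],"hand": 0.1},{"delta_pos": [0,0,0.05],"twist": [0,0,0],"hand": 0.1},{"delta_pos": [0,0,0.1],"twist": [0,0,0],"hand": 0.1}]'

```text
t: 38.72
tcp_pos: [479.4, -356.5, 168.1]
tcp_rot: [2.159, 2.276, 0.012]
contact_force: [0.2, 0.1, -0.2]
finger_gap: 38.5
```

Request:
step_arm --targets '[{"delta_pos": [0.01,0.06,0.06],"twist": [0,0,9.5],"hand": 0.1},{"delta_pos": [0.09,0.26,0.05],"twist": [0,0,9.5],"hand": -0.2},{"delta_pos": [0.09,0.26,0.05],"twist": [0,0,9.5],"hand": -0.2},{"delta_pos": [0.09,0.26,0.05],"twist": [0,0,9.5],"hand": -0.2},{"delta_pos": [0.09,0.26,0.05],"twist": [0,0,9.5],"hand": -0.2}]'

```text
t: 39.35
tcp_pos: [569.9, -94.2, 218.6]
tcp_rot: [1.962, 2.448, 0.013]
contact_force: [0.1, -0.9, 0.3]
finger_gap: 51.1
```

```bash
python3 - <<'E'
from rig import ctrl
from h import *
o=ctrl.get_obs(); print(o["tcp_pos"],o["finger_gap"],o["contact_force"],axes(o["tcp_rot"]))
s=ctrl.snapshot("scene"); print(tray(s)); intray(s,(474.7,-304.5)); hooks(s)
E
```

```text
[569.85755887 -94.2150251  218.62697087] 51.10063628788631 [ 0.14911798 -0.8554382   0.29266205] [[-0.218  0.976  0.009]
 [ 0.976  0.218  0.003]
 [ 0.001  0.009 -1.   ]]
(((474.9317321777344, -304.2144775390625), (238.01080322265625, 195.11387634277344), 2.07958984375), np.int64(2216))
in tray ((-3.2150421142578125, -37.228153228759766), (173.15841674804688, 70.55036926269531), 0.5917505025863647) z 11.0 85.0 hsv [ 14. 174. 148.] 1558
in tray ((3.6343765258789062, 28.650169372558594), (18.111522674560547, 165.58242797851562), 88.06267547607422) z 11.0 34.0 hsv [ 17. 134. 233.] 557
in tray ((4.8167266845703125, 63.96860885620117), (18.15701675415039, 182.09201049804688), 88.00503540039062) z 11.0 34.0 hsv [ 14. 178. 205.] 570
[604.9 162.4  90. ] top ((598.4952392578125, 162.394287109375), (24.186750411987305, 39.421241760253906), 10.212214469909668) zmax 110.0 573
```

Request:
step_arm --targets '[{"delta_pos": [0.0265,0.254,-0.04],"twist": [0,0.5,0],"hand": -0.2},{"delta_pos": [0.0265,0.254,-0.04],"twist": [0,0.5,0],"hand": -0.2},{"delta_pos": [0.0265,0.254,-0.04],"twist": [0,0.5,0],"hand": -0.2},{"delta_pos": [0.0265,0.254,-0.06],"twist": [0,0.5,0],"hand": -0.2},{"delta_pos": [0.0265,0.254,-0.06],"twist": [0,0.5,0],"hand": -0.2}]'

```text
t: 40.02
tcp_pos: [596.9, 165.8, 157.1]
tcp_rot: [-1.957, -2.452, -0.005]
contact_force: [-0.4, -1.7, 0.3]
finger_gap: 51.1
```

```bash
python3 - <<'E'
from rig import ctrl
from h import *
o=ctrl.get_obs(); print(o["tcp_pos"],axes(o["tcp_rot"])); s=ctrl.snapshot("wrist"); hooks(s,98)
E
```

```text
[596.89379406 165.76235898 157.13286584] [[-0.222  0.975 -0.001]
 [ 0.975  0.222  0.005]
 [ 0.005 -0.    -1.   ]]
[596.3 164.5 108.3] top ((596.7552490234375, 162.5029754638672), (23.873403549194336, 39.304073333740234), 13.2341890335083) zmax 111.0 3169
```

Request:
step_arm --targets '[{"delta_pos": [-0.0005,-0.005,-0.03],"twist": [0,0,0],"hand": -0.2},{"delta_pos": [-0.0005,-0.005,-0.06],"twist": [0,0,0],"hand": -0.2},{"delta_pos": [-0.0005,-0.005,-0.073],"twist": [0,0,0],"hand": -0.2},{"delta_pos": [-0.0005,-0.005,-0.073],"twist": [0,0,0],"hand": -0.2},{"delta_pos": [-0.0005,-0.005,-0.073],"twist": [0,0,0],"hand": -0.2}]'

```text
t: 40.7
tcp_pos: [597.1, 161.0, 85.3]
tcp_rot: [-1.958, -2.452, -0.007]
contact_force: [0.0, -0.8, -0.5]
finger_gap: 51.7
```

Request:
step_arm --targets '[{"delta_pos": [0,0,0],"twist": [0,0,0],"hand": 1},{"delta_pos": [0,0,0],"twist": [0,0,0],"hand": 1},{"delta_pos": [0,0,0],"twist": [0,0,0],"hand": 1},{"delta_pos": [0,0,0],"twist": [0,0,0],"hand": 1}]'

```text
t: 41.2
tcp_pos: [597.6, 161.0, 86.4]
tcp_rot: [-1.959, -2.453, -0.009]
contact_force: [1.0, -1.7, 6.5]
finger_gap: 22.8
```

Request:
step_arm --targets '[{"delta_pos": [0,0,0.001],"twist": [0,0,0],"hand": 1},{"delta_pos": [0.001,-0.005,0.001],"twist": [0,0,0],"hand": 1},{"delta_pos": [0.002,-0.01,0.001],"twist": [0,0,0],"hand": 1}]'

```text
t: 41.58
tcp_pos: [599.6, 150.6, 87.1]
tcp_rot: [-1.959, -2.453, -0.008]
contact_force: [-0.1, 0.0, -1.9]
finger_gap: 23.1
```

Request:
step_arm --targets '[{"delta_pos": [0.0034,-0.015,0],"twist": [0,0,0],"hand": 1},{"delta_pos": [0.0068,-0.03,0],"twist": [0,0,0],"hand": 1},{"delta_pos": [0.0102,-0.045,0],"twist": [0,0,0],"hand": 1},{"delta_pos": [0.0136,-0.06,0],"twist": [0,0,0],"hand": 1},{"delta_pos": [0.0169,-0.075,0],"twist": [0,0,0],"hand": 1}]'

```text
t: 42.2
tcp_pos: [616.7, 74.4, 87.2]
tcp_rot: [-1.959, -2.453, -0.008]
contact_force: [0.8, -0.3, -1.4]
finger_gap: 22.6
```

Request:
step_arm --targets '[{"delta_pos": [0.003,-0.013,0],"twist": [0,0,0],"hand": 1},{"delta_pos": [0.0058,-0.026,0],"twist": [0,0,0],"hand": 1},{"delta_pos": [0.0086,-0.039,0],"twist": [0,0,0],"hand": 1},{"delta_pos": [0.0115,-0.052,0],"twist": [0,0,0],"hand": 1},{"delta_pos": [0.014,-0.063,0],"twist": [0,0,0],"hand": 1}]'

```text
t: 42.82
tcp_pos: [630.9, 10.6, 87.2]
tcp_rot: [-1.959, -2.453, -0.008]
contact_force: [-0.3, -0.4, -0.9]
finger_gap: 22.9
```

Request:
step_arm --targets '[{"delta_pos": [0.003,-0.013,0],"twist": [0,0,0],"hand": 1},{"delta_pos": [0.0058,-0.026,0],"twist": [0,0,0],"hand": 1},{"delta_pos": [0.0086,-0.039,0],"twist": [0,0,0],"hand": 1},{"delta_pos": [0.0115,-0.052,0],"twist": [0,0,0],"hand": 1},{"delta_pos": [0.014,-0.063,0],"twist": [0,0,0],"hand": 1}]'

```text
t: 43.45
tcp_pos: [645.1, -53.3, 87.2]
tcp_rot: [-1.959, -2.453, -0.008]
contact_force: [-0.1, -0.6, -1.3]
finger_gap: 22.8
```

Request:
step_arm --targets '[{"delta_pos": [0,0,0.01],"twist": [0,0,0],"hand": 1},{"delta_pos": [0,0,0.03],"twist": [0,0,0],"hand": 1},{"delta_pos": [0,0,0.07],"twist": [0,0,0],"hand": 1},{"delta_pos": [0,0,0.1],"twist": [0,0,0],"hand": 1},{"delta_pos": [0,0,0.1],"twist": [0,0,0],"hand": 1}]'

```text
t: 44.08
tcp_pos: [646.1, -52.9, 191.8]
tcp_rot: [1.959, 2.453, 0.013]
contact_force: [0.3, 0.1, -0.7]
finger_gap: 22.9
```

Request:
step_arm --targets '[{"delta_pos": [-0.06,-0.18,0],"twist": [0,0,-5],"hand": 1},{"delta_pos": [-0.06,-0.18,0],"twist": [0,0,-10],"hand": 1},{"delta_pos": [-0.06,-0.18,0],"twist": [0,0,-10],"hand": 1},{"delta_pos": [-0.06,-0.18,0],"twist": [0,0,-10],"hand": 1},{"delta_pos": [-0.06,-0.18,0],"twist": [0,0,-10],"hand": 1}]'

```text
t: 44.7
tcp_pos: [586.0, -232.6, 191.6]
tcp_rot: [2.165, 2.273, 0.013]
contact_force: [0.9, 0.5, -1.1]
finger_gap: 22.9
```

Request:
step_arm --targets '[{"delta_pos": [-0.044,-0.121,0],"twist": [0,0,0],"hand": 1},{"delta_pos": [-0.044,-0.121,0],"twist": [0,0,0],"hand": 1},{"delta_pos": [-0.044,-0.121,0],"twist": [0,0,0],"hand": 1},{"delta_pos": [-0.044,-0.121,0],"twist": [0,0,0],"hand": 1}]'

```text
t: 45.2
tcp_pos: [542.5, -352.5, 191.4]
tcp_rot: [2.165, 2.274, 0.013]
contact_force: [0.1, -0.4, -1.4]
finger_gap: 22.8
```

```bash
python3 - <<'E'
from rig import ctrl
from h import *
o=ctrl.get_obs(); print(o["tcp_pos"],o["finger_gap"],o["contact_force"],axes(o["tcp_rot"]))
s=ctrl.snapshot("scene"); print(tray(s)); intray(s,(474.7,-304.5)); hooks(s)
E
```

```text
[ 542.53875286 -352.51821461  191.44398349] 22.796875631016526 [ 0.13281854 -0.44999241 -1.42545291] [[-0.049  0.999  0.007]
 [ 0.999  0.049  0.005]
 [ 0.004  0.008 -1.   ]]
(((475.1152648925781, -304.0314636230469), (237.50367736816406, 193.93234252929688), 2.3286919593811035), np.int64(2197))
in tray ((-11.73712158203125, -37.24845504760742), (189.8921661376953, 70.11061096191406), 0.5567721724510193) z 11.0 85.0 hsv [ 14. 174. 147.] 1557
in tray ((3.5260086059570312, 28.581939697265625), (17.513315200805664, 167.40695190429688), 88.51883697509766) z 11.0 34.0 hsv [ 16. 134. 231.] 560
in tray ((5.04669189453125, 64.18955993652344), (17.487276077270508, 180.82281494140625), 87.49151611328125) z 11.0 34.0 hsv [ 14. 178. 202.] 565
```

Request:
step_arm --targets '[{"delta_pos": [0,-0.0025,-0.05],"twist": [0,0,0],"hand": 1},{"delta_pos": [0,-0.0025,-0.1],"twist": [0,0,0],"hand": 1},{"delta_pos": [0,-0.0025,-0.115],"twist": [0,0,0],"hand": 1},{"delta_pos": [0,-0.0025,-0.127],"twist": [0,0,0],"hand": 1},{"delta_pos": [0,-0.0025,-0.127],"twist": [0,0,0],"hand": 1}]'

```text
t: 45.88
tcp_pos: [543.3, -354.5, 65.4]
tcp_rot: [2.163, 2.274, 0.014]
contact_force: [1.1, 0.4, -1.6]
finger_gap: 23.3
```

Request:
step_arm --targets '[{"delta_pos": [0,0,0],"twist": [0,0,0],"hand": 0.1},{"delta_pos": [0,0,0],"twist": [0,0,0],"hand": 0.1},{"delta_pos": [0,0,0],"twist": [0,0,0],"hand": 0.1},{"delta_pos": [0,0,0.05],"twist": [0,0,0],"hand": 0.1},{"delta_pos": [0,0,0.1],"twist": [0,0,0],"hand": 0.1}]'

```text
t: 46.5
tcp_pos: [543.0, -354.4, 166.5]
tcp_rot: [2.163, 2.275, 0.013]
contact_force: [0.4, -0.3, 0.2]
finger_gap: 38.3
```

Request:
step_arm --targets '[{"delta_pos": [0.0,0.06,0.1],"twist": [0,0,0],"hand": 0.1},{"delta_pos": [0,0.3,0.1],"twist": [0,0,0],"hand": 0.1},{"delta_pos": [0,0.3,0.1],"twist": [0,0,0],"hand": 0.1},{"delta_pos": [0,0.3,0.1],"twist": [0,0,0],"hand": 0.1},{"delta_pos": [0,0.3,0.1],"twist": [0,0,0],"hand": 0.1}]'

```text
t: 47.12
tcp_pos: [542.6, -74.5, 263.4]
tcp_rot: [2.163, 2.274, 0.014]
contact_force: [0.4, 0.2, 0.6]
finger_gap: 38.5
```

```bash
python3 - <<'E'
from rig import ctrl
from h import *
o=ctrl.get_obs(); print(o["t"],o["tcp_pos"],o["finger_gap"],o["contact_force"])
s=ctrl.snapshot("scene"); r=tray(s); print(r); intray(s,(474.7,-304.5)); hooks(s)
a=s["color"][:,:,::-1]; b=ctrl.snapshot("side")["color"][:,:,::-1]
cv2.imwrite("pics/fin.png",np.vstack([cv2.resize(a[180:320,90:550],(788,240)),cv2.resize(b[80:480,150:500],(315,360)) if 0 else cv2.copyMakeBorder(cv2.resize(b[80:480,150:500],(315,360)),0,0,0,473,cv2.BORDER_CONSTANT)]))
E
```

```text
47.125 [542.59369305 -74.54617849 263.38903598] 38.486225089632406 [0.36160375 0.15653203 0.59975516]
(((475.4846496582031, -303.9941711425781), (238.40982055664062, 194.53929138183594), 2.0748162269592285), np.int64(2133))
in tray ((-2.6245498657226562, -37.2626953125), (172.58523559570312, 70.12174987792969), 0.24366909265518188) z 11.0 85.0 hsv [ 14. 175. 147.] 2156
in tray ((3.1283340454101562, 28.868389129638672), (18.606128692626953, 167.85031127929688), 88.15301513671875) z 11.0 34.0 hsv [ 16. 134. 231.] 557
in tray ((5.8314056396484375, 63.997928619384766), (18.265514373779297, 181.63893127441406), 87.49077606201172) z 11.0 34.0 hsv [ 14. 178. 202.] 572
```

View pics/fin.png

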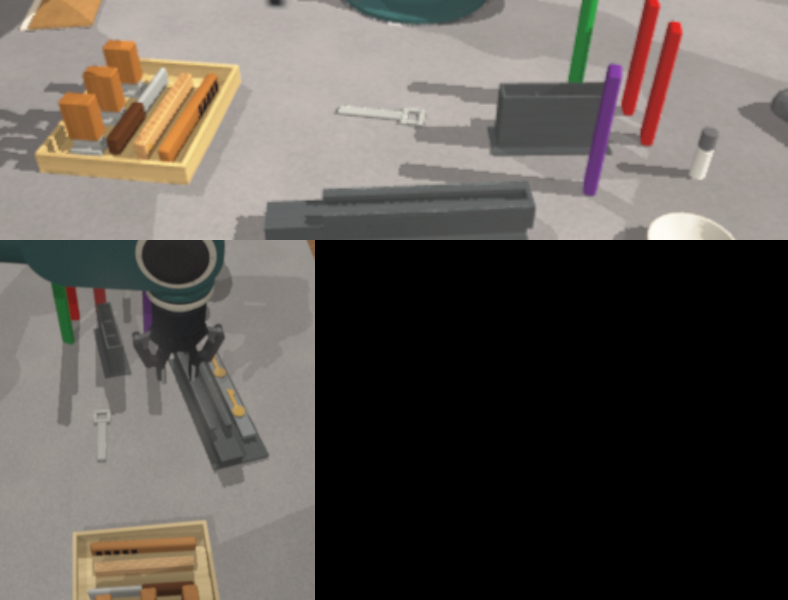

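The tray holds three standing hooks (top strip, 80–120, 60–120) and all three long things lying down. The rack and holder are empty, and the opener, balm and dish are in place. Handing in.

```bash
python3 -c "
from rig import ctrl
print(ctrl.job_done())"
```

```text
the job is handed in; nothing more can be done
None
```

I stripped the rack and handed the job in at about 47 s. All three hooks, the rule, the horn and the brush are in the plywood tray, with the gripper open and clear.

- **Hooks:** the first one slid about 7 mm and then slipped from the grip. I gripped it again with more squeeze and slid it out; the other two came off on the first try.
- **Long things:** each was tilted to about 67° inside the tray and released. Their tops measure only about 33 mm above the table, so they are lying down.
- **Last checks:** the last pictures show the three hooks standing along one side of the tray and the long things lying beside them, all inside the limits. The tray was still flat where it started, and the track and holder were empty.
- **Bystanders:** the dish, opener and balm looked unmoved in the last pictures; I didn't measure them again.
- **Disagreement:** the scene and side cameras disagreed by 4–5 mm on some positions, so I relied on the wrist camera for grasping.

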